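Tighten the dosing station's couplings and load its cartridges

TASK

Make the laundry dosing station ready: turn every brass coupling nut clockwise with the fingers until its black stripe points at the yellow dot, and only when all of them are there, turn each on with the T-wrench, not the fingers, until its stripe points at the red dot, then stand the wrench upright in the middle of the narrow raised block. Also stand every cartridge that is there in the middle of the pad of its own colour with its white mark squarely facing that pad's reader, before, between or after. Leave the cup and the brush alone; a cartridge may get knocked aside, so check and put it right.

Things in the scene. Friction and masses are not known exactly. Their poses are not given: they have to be found in the camera images.
- union_a: Fixed pipe coupling: grey flange 84 mm wide, 12 high; 28 mm copper riser; captive brass hex nut, 38 mm across flats, 40 to 66 mm above the slab (hex to 58 mm, then a cone narrowing to 27 mm). Origin on the slab on the nut's upright axis. On the flange, 34 mm out, a yellow dot 137 deg and a red dot 178 deg clockwise (from above) from the union's x axis.
- nut_a_top (a point): Centre of the nut's top face, 66 mm above the slab. Its x axis points along the black stripe, which runs from the centre across the top and down the middle of one flat; so the six flats face along the stripe and every 60 deg from it.
- nut_a (a joint): Turn of this nut in rad: the stripe's angle clockwise (seen from above) from the union's x axis; grows as it tightens. 2.4: stripe at the yellow dot; 3.1: stripe at the red dot. Starts 0 to 0.4; stops at -0.1 and 3.6. It resists with about 0.2 N m throughout and stays where it is left; it does not rise or sink.
- union_b: Fixed pipe coupling: grey flange 84 mm wide, 12 high; 28 mm copper riser; captive brass hex nut, 38 mm across flats, 40 to 66 mm above the slab (hex to 58 mm, then a cone narrowing to 27 mm). Origin on the slab on the nut's upright axis. On the flange, 34 mm out, a yellow dot 137 deg and a red dot 178 deg clockwise (from above) from the union's x axis.
- nut_b_top (a point): Centre of the nut's top face, 66 mm above the slab. Its x axis points along the black stripe, which runs from the centre across the top and down the middle of one flat; so the six flats face along the stripe and every 60 deg from it.
- nut_b (a joint): Turn of this nut in rad: the stripe's angle clockwise (seen from above) from the union's x axis; grows as it tightens. 2.4: stripe at the yellow dot; 3.1: stripe at the red dot. Starts 0 to 0.4; stops at -0.1 and 3.6. It resists with about 0.2 N m throughout and stays where it is left; it does not rise or sink.
- union_c: Fixed pipe coupling: grey flange 84 mm wide, 12 high; 28 mm copper riser; captive brass hex nut, 38 mm across flats, 40 to 66 mm above the slab (hex to 58 mm, then a cone narrowing to 27 mm). Origin on the slab on the nut's upright axis. On the flange, 34 mm out, a yellow dot 137 deg and a red dot 178 deg clockwise (from above) from the union's x axis.
- nut_c_top (a point): Centre of the nut's top face, 66 mm above the slab. Its x axis points along the black stripe, which runs from the centre across the top and down the middle of one flat; so the six flats face along the stripe and every 60 deg from it.
- nut_c (a joint): Turn of this nut in rad: the stripe's angle clockwise (seen from above) from the union's x axis; grows as it tightens. 2.4: stripe at the yellow dot; 3.1: stripe at the red dot. Starts 0 to 0.4; stops at -0.1 and 3.6. It resists with about 0.2 N m throughout and stays where it is left; it does not rise or sink.
- wrench: Steel T-handle box wrench, 103 mm high, 0.4 kg, upright. Origin: centre of socket mouth (underside). Hex socket 43 mm across flats inside (0.3 rad play each way on a nut), 22 deep, 57 outside; inner flats face its x axis and every 60 deg from it. Stem 14 mm. Red cross-bar along x: 90 long, 16 wide, 85 to 103 mm up. Fully on a nut its origin is 44 mm above the slab.
- stand: Fixed narrow raised block for the wrench: 70 mm (its x) by 90 mm (its y), 50 mm high, rubber top. Origin at the centre of its underside.
- dock_orange: Fixed cartridge place: orange round pad, 84 mm across, painted flat on the slab, with a fixed white reader block (35 x 70 mm, 55 mm high) beside it. Origin at the centre of the pad; its x axis points from the pad to the reader, whose face is 60 mm from the origin.
- dock_orange_window (a point): Centre of the black window on the reader's face, 60 mm from the pad's centre along the dock's x, 25 mm up.
- cart_orange: Loose orange dosing cartridge: upright cylinder 64 mm across, 52 mm high (top 6 mm is a black 54 mm cap), about 0.2 kg. Origin at the centre of its underside; its x axis points to its marked side (a white upright bar on the side and a white line on the cap running from the centre to that side). May be absent.
- cart_orange_mark (a point): Point on the marked side of the cartridge, 32 mm from its axis along its x, 25 mm up.
- dock_green: Fixed cartridge place: green round pad, 84 mm across, painted flat on the slab, with a fixed white reader block (35 x 70 mm, 55 mm high) beside it. Origin at the centre of the pad; its x axis points from the pad to the reader, whose face is 60 mm from the origin.
- dock_green_window (a point): Centre of the black window on the reader's face, 60 mm from the pad's centre along the dock's x, 25 mm up.
- cart_green: Loose green dosing cartridge: upright cylinder 64 mm across, 52 mm high (top 6 mm is a black 54 mm cap), about 0.2 kg. Origin at the centre of its underside; its x axis points to its marked side (a white upright bar on the side and a white line on the cap running from the centre to that side). May be absent.
- cart_green_mark (a point): Point on the marked side of the cartridge, 32 mm from its axis along its x, 25 mm up.
- cup: Aluminium measuring cup, 72 mm across, 75 mm high, handle at its +y; to be left alone. Origin under its centre.
- brush: Bamboo scrubbing brush, 160 x 45 mm, 34 mm high, lying bristles down; to be left alone. Origin under its centre.
Things that resemble listed ones, but are neither listed nor needed, are in the scene too. Leave any blue or pink look-alike of the cart_green alone. What is shaped like the wrench but blue is not meant.

How it is judged:
By the outcome, as a careful person would: the job done as asked, in the order asked, and still so for the second after the job is handed in, with the robot touching nothing.
Of cart_orange, cart_green only 1 to 2 are there at a start; the rules pass over those that are not, and their reading is None.
At some moment in a run one of cart_orange, cart_green may be knocked a few centimetres aside while the robot is not near it.
It also fails if it takes over 210 s, if anything falls off the work surface, if the arm or the gripper's body presses on something with over 40 N, if the wrist force passes 120 N, or if a joint passes its speed limit or range.

ROBOT

A 6-joint arm with a two-finger parallel gripper is mounted at the origin on the work surface. World frame = base frame: x ahead of the robot, y to its left, z up, the work surface at z = 0. Lengths are in m, angles in degrees, forces in N, time in s.
With the tool pointing down it reaches from about 0.3 to 0.75 m from the base axis. Payload 8.5 kg.
Tool frame: the origin (TCP) lies midway between the tips of the shut fingers; the grasp point (between the pads) lies 19 mm behind it; z points along the fingers, y is the line along which they close (so a half turn about z gives the same grasp; the last joint's range is limited). The gripper opens to 85 mm and grips with 20 to 120 N. Pads are 22 mm wide; open, the fingers measure 114 mm over their backs; the gripper's body (76 mm by 85 mm) begins 54 mm behind the grasp point. The pads swing forward as they close: fully open they stand 13 mm farther back than shut.
Start: joints at [60.946, 21.807, 74.336, -0, 83.858, -12.336], TCP at [0.158, 0.527, 0.231] pointing down, gripper open.
Joint ranges: [-178.18, 178.18], [-50.72, 133.34], [12.68, 142.11], [-81.47, 261.47], [9.98, 163.14], [-165.26, 165.26]. Speed limits (degrees/s): [136.94, 136.94, 180, 180, 180, 180].

INTERFACE

Orientations are given as a 3x3 rotation matrix whose columns are the frame's x, y, z axes.
In Python, from rig import env gives the robot as it stands. The module is installed in compiled form; this text tells all that it offers.
- The arm moves only by the tool jog_arm, never from a script. Its argument "targets" is a list of rows, each a list of 6 numbers: the shift along the tool's x, y, z in cm, then the turn, a rotation vector about the tool's x, y, z in degrees. A call has 1 to 8 rows; each row is the pose to reach, as a shift and turn from the pose commanded when the call began, along the tool's axes at that moment; what a row does not reach only later rows make up. A row lasts 1/12 s, in which the tool goes at most 41.7 mm and 7.16 degrees, less where a joint would pass 70% of its speed; a pose out of reach is approached as far as the arm can. A call with a gripper value outside its range is refused whole. "hand" is the opening, from 0 (shut) to 1 (fully open), set as the call begins (left out, the last holds). The fingers move at their own pace and stop on an object; "newtons" is the grip in N (left out, the last holds). Time passes only in rows, so rows that repeat a pose let the fingers close. It gives the time, the measured TCP pose, the force, the opening and the grip force at its end, in the units of the state.
- env.observe(): the state, without advancing time (a new reading comes with each control period).
- env.get_image(name): name is "side" or "top"; returns a dict with "frame" (480x640x3 uint8, red, green, blue), "depth" (480x640 float32, m along the optical axis (not along the pixel's ray), 0 where there is no reading), "fovy" (degrees; the focal length in pixels is half the picture's height over the tangent of half this angle, whatever the lens; pixels are square), "cx", "cy" (the principal point, pixels), "cam_to_world" (4x4, takes a point from camera to world coordinates). Camera axes: x right, y down, z forward; pixel columns grow to the right and rows downward; lengths in m; the calibration is good to about 2 mm. A picture is of the moment at which its call begins.
- env.close_job(): hands the job in; it is judged then, once.
Trained networks look in the newest picture that a camera, given by its name, has taken for a name from the list of things; names that differ only in an ending like _2 or _b are one class to them, and where a whole thing is asked for, a point or a joint stands for the part that bears it (a point fixed in the world has none). Each returns a list of dicts, best first, with "score" (0 to 1); they miss things now and then, are a little off and sometimes report something else, mostly with a low value. They report only what shows in the picture. A call takes as long as a camera call. They do not tell look-alikes from the thing itself.
- env.regions_of(camera, target): "pixels" (480x640 bool, what is visible of it) and "point" ([row, column] in pixels, amid what is visible of it).
The state is a dict: "time_s": time; "q": joint angles; "qvel": joint speeds; "joint_efforts": joint torques, N m; "position": TCP position; "tool_rot": TCP orientation; "ft_force": force on the tool from outside, world axes, zero at the start; "wrist_torque": the same for the moment, N m; "grip_width": finger opening in m; "gripper_force": force on a finger pad.
Only numpy, scipy, OpenCV 4.12 (cv2) and the standard library are available. Lean on these libraries where they do the work, as an engineer would, in place of code of your own. Each camera call takes 0.05 s, during which the arm holds its last target. There are 200 camera calls.

## Working session

There is one attempt and no reset: what is moved stays moved. The work goes in short steps, Python scripts to look and compute and a tool call to move; the robot and the scene stay as the last step left them, time stands still between calls to the robot, and variables do not carry over. Pictures are saved under pics/ and viewed, at most 14 in all, crops included, and the job is handed in when it is done.

Besides the shell and the picture viewer there is one more tool, called after "Emit:" as a command line: name --pt "numbers of a row" for each row, then --argument value for the rest. jog_arm: Moves the arm, as the interface text tells. Its arguments: {"type":"object","properties":{"targets":{"type":"array","items":{"type":"array","items":{"type":"number"}}},"hand":{"type":"number"},"newtons":{"type":"number"}},"required":["targets"]}

```bash
mkdir -p pics
cat > h.py <<'E'
import numpy as np, cv2
from rig import env
def shot(n):
    im=env.get_image(n); return im
def world(im):
    d=im['depth']; h,w=d.shape; f=h/2/np.tan(np.radians(im['fovy']/2))
    v,u=np.mgrid[:h,:w]
    P=np.stack([(u-im['cx'])/f*d,(v-im['cy'])/f*d,d],-1)
    T=np.array(im['cam_to_world']); W=P@T[:3,:3].T+T[:3,3]; W[d==0]=np.nan
    return W
def save(im,name,box=None,s=1):
    a=im['frame'][...,::-1]
    if box: a=a[box[0]:box[1],box[2]:box[3]]
    if s!=1: a=cv2.resize(a,None,fx=s,fy=s,interpolation=cv2.INTER_CUBIC)
    cv2.imwrite('pics/'+name+'.png',a)
E
python3 - <<'E'
from h import *
np.set_printoptions(precision=4,suppress=True)
for n in ['top','side']:
    im=shot(n); save(im,n+'0'); W=world(im)
    print(n,im['fovy'],im['cx'],im['cy'],np.array(im['cam_to_world']))
    for t in ['union_a','wrench','stand','dock_orange','dock_green','cart_orange','cart_green','cup','brush','nut_a_top']:
        for r in env.regions_of(n,t)[:5]:
            p=r['point']; m=r['pixels']
            print(t,round(r['score'],2),[int(x) for x in p],m.sum(),np.nanmedian(W[m],0),np.nanpercentile(W[m],98,axis=0)[2])
print(env.observe())
E
```

```text
top 52.55320101895513 321.94529233087866 237.2645327010898 [[-0.0069 -0.9809  0.1944  0.2374]
 [-0.9998  0.0031 -0.02   -0.0346]
 [ 0.019  -0.1945 -0.9807  1.3177]
 [ 0.      0.      0.      1.    ]]
union_a 0.83 [181, 288] 720 [0.6449 0.0194 0.0133] 0.0685363862596698
union_a 0.72 [179, 231] 666 [0.6531 0.1866 0.0133] 0.06824183784220304
union_a 0.58 [186, 363] 634 [ 0.6377 -0.1768  0.0142] 0.06852064354138636
wrench 0.77 [247, 352] 487 [ 0.4524 -0.1358  0.0567] 0.10648804195225309
wrench 0.72 [289, 365] 501 [ 0.3495 -0.1707  0.0325] 0.10692265321654978
wrench 0.67 [289, 315] 447 [ 0.3543 -0.0461  0.0359] 0.10676538111800704
stand 0.79 [259, 415] 1019 [ 0.4265 -0.301   0.049 ] 0.05487118381720441
stand 0.61 [224, 440] 1221 [ 0.5385 -0.3934  0.0029] 0.05922081544746688
dock_orange 0.86 [227, 439] 1226 [ 0.5383 -0.393   0.0028] 0.059218981865130964
dock_green 0.58 [216, 177] 1138 [0.5581 0.3396 0.0031] 0.058637942722854386
cart_orange 0.57 [245, 221] 545 [0.4659 0.2075 0.0493] 0.056460624369071066
cart_green 0.84 [259, 278] 555 [0.4307 0.0564 0.0494] 0.056323085921525774
cart_green 0.
[... 2542 characters left out ...]
[364, 383] 1771 [0.3062 0.3644 0.0312] 0.03584661216597471
nut_a_top 0.7 [290, 237] 267 [0.659  0.204  0.0577] 0.0681540975361652
{'time_s': 1.1, 'q': array([ 60.9465,  21.8088,  74.3341,   0.0003,  83.8577, -12.3347]), 'qvel': array([-0.0783,  0.0122, -0.0149, -0.0485,  0.0558, -0.0376]), 'joint_efforts': array([ -0.0001, -44.8331, -23.1471,  -0.0001,   0.0004,  -0.    ]), 'position': array([0.1582, 0.5268, 0.2313]), 'tool_rot': array([[-0.9577,  0.2877, -0.    ],
       [ 0.2877,  0.9577, -0.    ],
       [ 0.    , -0.    , -1.    ]]), 'ft_force': array([ 0.1045,  0.0384, -0.1329]), 'wrist_torque': array([ 0.0306, -0.0536, -0.0143]), 'gripper_force': 0.0, 'grip_width': 0.08532716639162367}
```

Run:
```python
from h import *
a=cv2.imread('pics/top0.png')[140:340,130:510]; cv2.imwrite('pics/t1.png',cv2.resize(a,None,fx=2.1,fy=2.1,interpolation=cv2.INTER_CUBIC))
a=cv2.imread('pics/side0.png')[150:410,180:460]; cv2.imwrite('pics/s1.png',cv2.resize(a,None,fx=2.3,fy=2.3,interpolation=cv2.INTER_CUBIC))
```

```text
(no output)
```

View pics/t1.png

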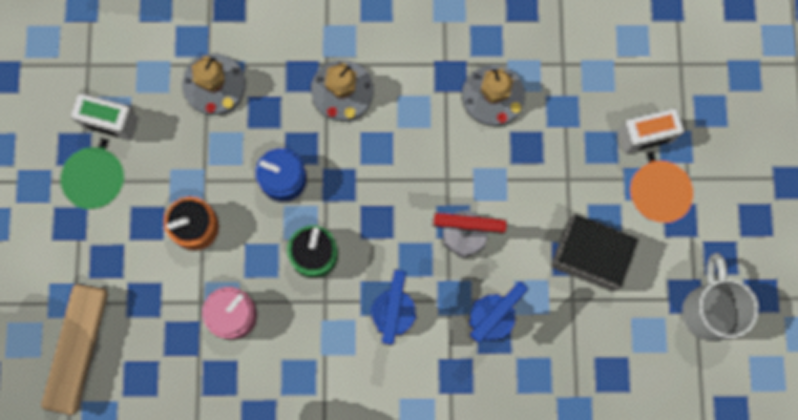

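View pics/s1.png

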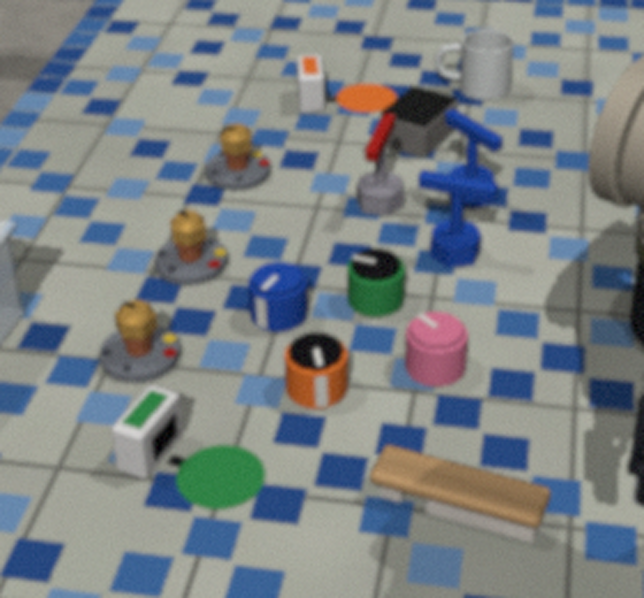

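The top view (2.1x crop) shows three unions along the top, at crop pixels (215,80), (342,88) and (494,92). The red wrench is at (468,232) and the black-topped stand at (597,250). Orange (190,222) and green (312,250) are both present, with blue and pink look-alikes beside them. Next I'll measure more precisely.

```bash
cat >> h.py <<'E'
def rgb(im): return im['frame'].astype(float)
def circ(P,r):
    from scipy.optimize import least_squares
    return least_squares(lambda c:np.hypot(P[:,0]-c[0],P[:,1]-c[1])-r,P.mean(0),loss='soft_l1',f_scale=.001).x
def edge(m):
    return m&~cv2.erode(m.astype(np.uint8),np.ones((3,3))).astype(bool)
def ang(v): return np.degrees(np.arctan2(v[1],v[0]))
def near(W,c,r): return np.hypot(W[...,0]-c[0],W[...,1]-c[1])<r
def disk_at(W,c,r,z0,z1,R):
    "centre of a level disk of radius R between heights z0,z1 near c"
    m=near(W,c,r)&(W[...,2]>z0)&(W[...,2]<z1)
    P=W[m][:,:2]; hull=cv2.convexHull(P.astype(np.float32)*1000).reshape(-1,2)/1000
    return circ(hull,R),m.sum()
UN={'a?':(.652,.187),'b?':(.648,.022),'c?':(.64,-.175)}
def onplane(im,rc,z):
    f=240/np.tan(np.radians(im['fovy']/2)); T=np.array(im['cam_to_world'])
    rc=np.atleast_2d(rc); d=np.c_[(rc[:,1]-im['cx'])/f,(rc[:,0]-im['cy'])/f,np.ones(len(rc))]@T[:3,:3].T
    return (T[:3,3]+d*((z-T[2,3])/d[:,2:]))[:,:2]
E
cat > m1.py <<'E'
from h import *
np.set_printoptions(precision=4,suppress=True)
for n in ['top','side']:
    im=shot(n); W=world(im); I=rgb(im); hsv=cv2.cvtColor(im['frame'],cv2.COLOR_RGB2HSV).astype(int)
    H,S,V=hsv[...,0],hsv[...,1],hsv[...,2]
    print(n,'floor z',np.nanmedian(W[near(W,(.45,-.05),.03)][:,2]))
    for k,c in UN.items():
        fl=near(W,c,.06)&(W[...,2]>.007)&(W[...,2]<.02)
        c1,_=disk_at(W,c,.06,.007,.02,.0425)
        yl=fl&(H>20)&(H<34)&(S>130)&(V>120); rd=fl&((H<6)|(H>174))&(S>150)&(V>90)
        Y=onplane(im,np.argwhere(yl),.013).mean(0) if yl.any() else c1*np.nan
        R=onplane(im,np.argwhere(rd),.013).mean(0) if rd.any() else c1*np.nan
        dk=near(W,c1,.02)&(W[...,2]>.055)&(V<80)
        st=onplane(im,np.argwhere(dk),.064) if dk.any() else np.full((1,2),np.nan)
        print(k,'cen',c1,'Y',yl.sum(),ang(Y-c1)+137,np.hypot(*(Y-c1)),'R',rd.sum(),ang(R-c1)+178,np.hypot(*(R-c1)),'stripe',dk.sum(),ang(st.mean(0)-c1),np.hypot(*(st.mean(0)-c1)))
    for k,c in dict(orange=(.466,.208),green=(.431,.057)).items():
        c1,_=disk_at(W,c,.045,.044,.06,.0285 if 0 else .0275)
        w=near(W,c1,.03)&(W[...,2]>.045)&(V>150)&(S<70)
        st=onplane(im,np.argwhere(w),.052); print(k,c1,'mark',w.sum(),ang(st.mean(0)-c1),np.hypot(*(st.mean(0)-c1)))
    for k,c,h in (('dock_orange',(.52,-.395),(3,14)),('dock_green',(.535,.35),(45,80))):
        m=near(W,c,.09)&(W[...,2]<.006)&(H>=h[0])&(H<=h[1])&(S>140)
        lab=cv2.connectedComponentsWithStats(m.astype(np.uint8)); j=1+np.argmax(lab[2][1:,4]); m=lab[1]==j
        P=onplane(im,np.argwhere(m),0).astype(np.float32); hu=cv2.convexHull(P*1000).reshape(-1,2)/1000
        c1=circ(hu,.042)
        rd=near(W,c1,.16)&(W[...,2]>.045)&(W[...,2]<.065)&(np.hypot(W[...,0]-c1[0],W[...,1]-c1[1])>.05)&(W[...,0]>c1[0])
        lab=cv2.connectedComponentsWithStats(rd.astype(np.uint8)); j=1+np.argmax(lab[2][1:,4]); rd=lab[1]==j
        Q=W[rd][:,:2]; rect=cv2.minAreaRect(Q.astype(np.float32)*1000)
        print(k,c1,'meanC',P.mean(0),'reader',np.array(rect[0])/1000,rect[1:],'dir',ang(np.array(rect[0])/1000-c1),np.hypot(*(np.array(rect[0])/1000-c1)))
    bar=near(W,(.46,-.135),.08)&(W[...,2]>.08)&((H<8)|(H>172))&(S>120)
    r=cv2.minAreaRect(W[bar][:,:2].astype(np.float32)*1000); print('bar',r)
    st=near(W,(.42,-.305),.08)&(W[...,2]>.044)&(W[...,2]<.056)&(V<90)
    r=cv2.minAreaRect(W[st][:,:2].astype(np.float32)*1000); print('stand',r,np.median(W[st][:,2]))
    so=near(W,(.45,-.135),.05)&(W[...,2]<.08)&(W[...,2]>.006)
    print('socket mid',np.nanmean(W[so],0))
E
python3 m1.py
```

```text
top floor z 0.00020156947067406783
a? cen [0.6625 0.1926] Y 14 -4.834308910602459 0.03534822290618293 R 8 356.4922043662382 0.034952268410916705 stripe 3 -27.1300966065178 0.015338180168760754
b? cen [0.6521 0.0199] Y 12 -24.735762884815585 0.03298499598447814 R 9 333.5429638819622 0.032700222785387915 stripe 2 -35.696916153167905 0.016864273148767418
c? cen [ 0.645  -0.1799] Y 11 18.192156780641326 0.03537526710099488 R 10 19.55839148565539 0.0332066246981299 stripe 4 0.678180725036914 0.013569192609634071
orange [0.4702 0.2097] mark 22 106.79472367769347 0.015862282323521253
green [0.4321 0.0548] mark 23 -8.50806353123584 0.015638298897746074
dock_orange [ 0.5184 -0.4038] meanC [ 0.5163 -0.4036] reader [ 0.5904 -0.3825] ((36.507110595703125, 71.12256622314453), 12.63772201538086) dir 16.48062782782242 0.07506861845952094
dock_green [0.5643 0.3265] meanC [0.5643 0.3265] reader [0.6138 0.3276] ((72.02782440185547, 31.6106014251709), 82.45516204833984) dir 1.316561500521213 0.04950277238269924
bar ((456.73773193359375, -139.33560180664062), (84.98959350585938, 16.423391342163086), 84.
[... 660 characters left out ...]
962
green [0.4308 0.0641] mark 4 -29.771306696222897 0.016064864595936864
dock_orange [ 0.5147 -0.3996] meanC [ 0.5152 -0.4006] reader [ 0.59   -0.3813] ((35.02144241333008, 81.3624038696289), 10.787134170532227) dir 13.659207626585225 0.0775494569963876
dock_green [0.5384 0.3475] meanC [0.5376 0.3513] reader [0.6102 0.3311] ((71.56114196777344, 36.447120666503906), 73.0306625366211) dir -12.848950725875685 0.07366613736684567
bar ((455.4952697753906, -134.53675842285156), (99.83465576171875, 15.937857627868652), 84.17513275146484)
stand ((428.2423095703125, -301.115966796875), (95.02694702148438, 74.38738250732422), 69.53208923339844) 0.04813938491378511
socket mid [ 0.4546 -0.1266  0.0279]
```

```bash
cat > p.py <<'E'
import sys
from h import *
from scipy.spatial.transform import Rotation as Ro
def plan(*wps):
    """wps: (x,y,z,yaw of tool y in deg); prints shift/turn and rows for each"""
    o=env.observe(); p=np.array(o['position']); R=np.array(o['tool_rot'])
    print('t',round(o['time_s'],2),'pos',p.round(4),'yaw',round(ang(R[:,1]),2),'q6',round(o['q'][5],1),'F',np.round(o['ft_force'],1),'T',np.round(o['wrist_torque'],2),'w',round(o['grip_width'],4),'gf',round(o['gripper_force'],1))
    for w in wps:
        a=np.radians(w[3]); y=np.array([np.cos(a),np.sin(a),0]); z=np.array([0,0,-1.]); Rd=np.c_[np.cross(y,z),y,z]
        d=R.T@(np.array(w[:3])-p)*100; r=Ro.from_matrix(R.T@Rd).as_rotvec(degrees=True)
        print([float(v) for v in np.r_[d.round(2),r.round(1)]],'rows',round(max(np.linalg.norm(d)/4.17,np.linalg.norm(r)/7.16),1))
        p=np.array(w[:3]); R=Rd
if __name__=='__main__': plan(*eval('['+sys.argv[1]+']'))
E
python3 p.py "(.41,.36,.2,85),(.662,.194,.13,96),(.662,.194,.028,96)"
```

```text
t 1.2 pos [0.1582 0.5267 0.2313] yaw 73.28 q6 -12.3 F [-0.1  0.1  0.5] T [-0.04 -0.03 -0.01] w 0.0853 gf 0.0
[-28.91, -8.72, 3.13, -0.0, -0.0, -11.7] rows 7.3
[-26.55, -14.34, 7.0, 0.0, 0.0, -11.0] rows 7.4
[0.0, 0.0, 10.2, 0.0, 0.0, 0.0] rows 2.4
```

Emit:
jog_arm --pt "-28.9 -8.7 3.1 0 0 -11.7" --pt "-28.9 -8.7 3.1 0 0 -11.7" --pt "-28.9 -8.7 3.1 0 0 -11.7" --pt "-28.9 -8.7 3.1 0 0 -11.7" --pt "-28.9 -8.7 3.1 0 0 -11.7" --pt "-28.9 -8.7 3.1 0 0 -11.7" --pt "-28.9 -8.7 3.1 0 0 -11.7" --pt "-28.9 -8.7 3.1 0 0 -11.7" --hand 1 --newtons 80

```text
time_s: 1.87
position: [0.4136, 0.3574, 0.1996]
tool_rot: [[-0.996, 0.091, 0.0], [0.091, 0.996, -0.001], [-0.001, -0.001, -1.0]]
ft_force: [-0.8, -0.1, -0.1]
grip_width: 0.0849
gripper_force: 0.0
```

Emit:
jog_arm --pt "-26.6 -14.3 7 0 0 -11" --pt "-26.6 -14.3 7 0 0 -11" --pt "-26.6 -14.3 7 0 0 -11" --pt "-26.6 -14.3 7 0 0 -11" --pt "-26.6 -14.3 7 0 0 -11" --pt "-26.6 -14.3 7 0 0 -11" --pt "-26.6 -14.3 7 0 0 -11" --pt "-26.6 -14.3 7 0 0 -11"

```text
time_s: 2.53
position: [0.6653, 0.191, 0.1283]
tool_rot: [[-0.995, -0.101, -0.001], [-0.101, 0.995, -0.001], [0.001, -0.001, -1.0]]
ft_force: [0.5, 0.4, -0.3]
grip_width: 0.0853
gripper_force: 0.0
```

```bash
python3 p.py "(.662,.194,.028,96),"
```

```text
t 2.53 pos [0.6653 0.191  0.1283] yaw 95.8 q6 -89.5 F [ 0.5  0.4 -0.3] T [-0.02 -0.01 -0.01] w 0.0853 gf 0.0
[0.29, 0.34, 10.03, -0.0, -0.1, -0.2] rows 2.4
```

Emit:
jog_arm --pt "0 0 2 0 0 0" --pt "0 0 2 0 0 0" --pt "0 0 2 0 0 0" --pt "0 0 2 0 0 0"

```text
time_s: 2.87
position: [0.6623, 0.1952, 0.1113]
tool_rot: [[-0.994, -0.105, 0.001], [-0.105, 0.994, 0.0], [-0.001, 0.0, -1.0]]
ft_force: [-0.2, -0.4, 1.6]
grip_width: 0.0858
gripper_force: 0.0
```

```bash
python3 p.py "(.662,.194,.028,96),"; python3 -c "
from h import *
print(env.observe()['q'])"
```

```text
t 2.87 pos [0.6623 0.1952 0.1113] yaw 96.03 q6 -89.4 F [-0.2 -0.4  1.6] T [0.02 0.04 0.01] w 0.0858 gf 0.0
[0.04, -0.12, 8.33, 0.0, 0.0, 0.0] rows 2.0
[ 6.62284442e+00  4.12295426e+01  5.92721320e+01  4.78832488e-03
  7.94528382e+01 -8.94039671e+01]
```

Emit:
jog_arm --pt "0 0 8.3 0 0 0" --pt "0 0 8.3 0 0 0" --pt "0 0 8.3 0 0 0" --pt "0 0 8.3 0 0 0" --pt "0 0 8.3 0 0 0"

```text
time_s: 3.28
position: [0.6637, 0.1952, 0.0305]
tool_rot: [[-0.994, -0.105, 0.004], [-0.105, 0.994, 0.0], [-0.004, 0.0, -1.0]]
ft_force: [-0.5, 1.1, 0.2]
grip_width: 0.0852
gripper_force: 0.0
```

Emit:
jog_arm --pt "0 0 0 0 0 0" --pt "0 0 0 0 0 0" --pt "0 0 0 0 0 0" --pt "0 0 0 0 0 0" --pt "0 0 0 0 0 0" --pt "0 0 0 0 0 0" --pt "0 0 0 0 0 0" --pt "0 0 0 0 0 0" --hand 0 --newtons 80

```text
time_s: 3.95
position: [0.6632, 0.1922, 0.0295]
tool_rot: [[-0.995, -0.104, 0.002], [-0.104, 0.995, -0.004], [-0.002, -0.004, -1.0]]
ft_force: [-4.1, -10.9, 10.0]
grip_width: 0.0367
gripper_force: 81.4
```

```bash
python3 p.py "(.662,.194,.028,-21),"
```

```text
t 3.95 pos [0.6632 0.1922 0.0295] yaw 95.96 q6 -89.4 F [ -4.1 -10.9  10. ] T [-1.89  0.55  0.19] w 0.0367 gf 81.4
[0.1, 0.2, 0.15, -0.0, 0.3, 117.0] rows 16.3
```

Emit:
jog_arm --pt "0 -0.2 0 0 0 0" --pt "0 -0.2 0 0 0 6" --pt "0 -0.2 0 0 0 13" --pt "0 -0.2 0 0 0 20" --pt "0 -0.2 0 0 0 27" --pt "0 -0.2 0 0 0 34" --pt "0 -0.2 0 0 0 39" --pt "0 -0.2 0 0 0 39"

```text
time_s: 4.62
position: [0.6631, 0.1916, 0.0296]
tool_rot: [[-0.836, 0.549, 0.002], [0.549, 0.836, -0.002], [-0.002, -0.0, -1.0]]
ft_force: [-3.7, -4.2, 10.0]
grip_width: 0.0371
gripper_force: 81.3
```

Emit:
jog_arm --pt "0 0 0 0 0 6" --pt "0 0 0 0 0 12" --pt "0 0 0 0 0 18" --pt "0 0 0 0 0 24" --pt "0 0 0 0 0 30" --pt "0 0 0 0 0 36" --pt "0 0 0 0 0 39" --pt "0 0 0 0 0 39"

```text
time_s: 5.28
position: [0.6626, 0.1913, 0.0295]
tool_rot: [[-0.306, 0.952, 0.0], [0.952, 0.306, -0.002], [-0.002, -0.0, -1.0]]
ft_force: [-5.9, -5.7, 12.0]
grip_width: 0.037
gripper_force: 81.6
```

Emit:
jog_arm --pt "0 0 0 0 0 6" --pt "0 0 0 0 0 12" --pt "0 0 0 0 0 18" --pt "0 0 0 0 0 24" --pt "0 0 0 0 0 30" --pt "0 0 0 0 0 36" --pt "0 0 0 0 0 39" --pt "0 0 0 0 0 39"

```text
time_s: 5.95
position: [0.6621, 0.1914, 0.0295]
tool_rot: [[0.362, 0.932, -0.001], [0.932, -0.362, -0.002], [-0.002, -0.0, -1.0]]
ft_force: [-8.9, -6.8, 13.8]
grip_width: 0.0367
gripper_force: 81.8
```

```bash
python3 p.py "(.662,.192,.028,-21),"
```

```text
t 5.95 pos [0.6621 0.1914 0.0295] yaw -21.21 q6 27.6 F [-8.9 -6.8 13.8] T [-0.86  1.6  -0.21] w 0.0367 gf 81.8
[0.05, -0.03, 0.15, -0.0, 0.1, -0.2] rows 0.0
```

Emit:
jog_arm --pt "0 0 0 0 0 0" --pt "0 0 0 0 0 0" --pt "0 0 0 0 0 0" --pt "0 0 -4 0 0 0" --pt "0 0 -8 0 0 0" --pt "0 0 -10 0 0 0" --pt "0 0 -10 0 0 0" --pt "0 0 -10 0 0 0" --hand 1

```text
time_s: 6.62
position: [0.663, 0.1928, 0.1283]
tool_rot: [[0.358, 0.934, 0.002], [0.934, -0.358, 0.0], [0.001, 0.002, -1.0]]
ft_force: [0.6, 0.2, -0.5]
grip_width: 0.0857
gripper_force: 0.0
```

```bash
python3 p.py "(.6515,.0185,.11,23),"
python3 - <<'E'
from h import *
for n in ['top','side']:
    im=shot(n); save(im,n+'2')
    r,c=(172,232) if n=='top' else (300,238)
    save(im,n+'A',(r-40,r+35,c-40,c+40),5)
a=np.hstack([cv2.imread('pics/topA.png'),cv2.imread('pics/sideA.png')]); cv2.imwrite('pics/A.png',a)
E
```

```text
t 6.62 pos [0.663  0.1928 0.1283] yaw -21.0 q6 27.4 F [ 0.6  0.2 -0.5] T [-0.01  0.02 -0.01] w 0.0857 gf 0.0
[-16.69, 5.17, 1.83, 0.1, -0.0, -44.0] rows 6.1
```

View pics/A.png

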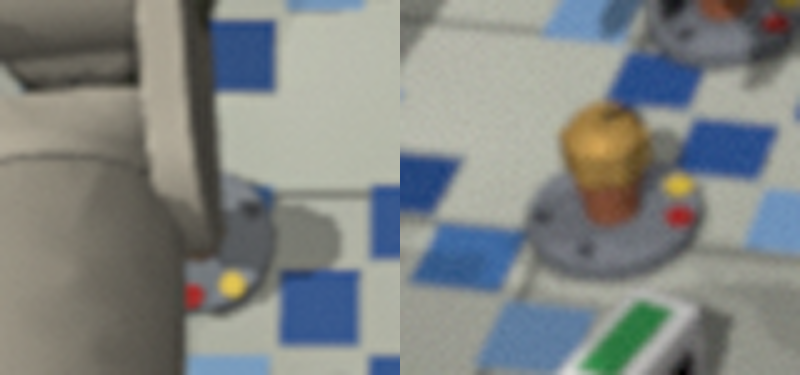

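A's stripe, at about (625,113) in the side view, points up-right towards the yellow dot at (680,185). Moving on to B.

Emit:
jog_arm --pt "-16.7 5.2 1.8 0 0 -44" --pt "-16.7 5.2 1.8 0 0 -44" --pt "-16.7 5.2 1.8 0 0 -44" --pt "-16.7 5.2 1.8 0 0 -44" --pt "-16.7 5.2 1.8 0 0 -44" --pt "-16.7 5.2 1.8 0 0 -44" --pt "-16.7 5.2 1.8 0 0 -44" --pt "-16.7 5.2 1.8 0 0 -44"

```text
time_s: 7.38
position: [0.6507, 0.0176, 0.1076]
tool_rot: [[-0.391, 0.921, -0.003], [0.921, 0.391, 0.001], [0.002, -0.003, -1.0]]
ft_force: [0.1, 0.8, -0.8]
grip_width: 0.0852
gripper_force: 0.0
```

Emit:
jog_arm --pt "0 0 0 0 0 0" --pt "0 0 0 0 0 0" --pt "0 0 0 0 0 0"

```text
time_s: 7.63
position: [0.6511, 0.0184, 0.1088]
tool_rot: [[-0.39, 0.921, -0.001], [0.921, 0.39, 0.0], [0.0, -0.001, -1.0]]
ft_force: [-0.6, -0.2, -0.0]
grip_width: 0.0853
gripper_force: 0.0
```

```bash
python3 p.py "(.6515,.0185,.028,23),"
```

```text
t 7.63 pos [0.6511 0.0184 0.1088] yaw 22.96 q6 -31.7 F [-0.6 -0.2 -0. ] T [ 0.01  0.05 -0.02] w 0.0853 gf 0.0
[-0.0, 0.05, 8.08, -0.0, -0.0, -0.0] rows 1.9
```

Emit:
jog_arm --pt "0 0 4 0 0 0" --pt "0 0 8.1 0 0 0" --pt "0 0 8.1 0 0 0" --pt "0 0 8.1 0 0 0" --pt "0 0 8.1 0 0 0"

```text
time_s: 8.05
position: [0.6524, 0.018, 0.0304]
tool_rot: [[-0.39, 0.921, 0.003], [0.921, 0.39, -0.0], [-0.001, 0.002, -1.0]]
ft_force: [-0.0, -0.0, 1.1]
grip_width: 0.0858
gripper_force: 0.0
```

Emit:
jog_arm --pt "0 0 0 0 0 0" --pt "0 0 0 0 0 0" --pt "0 0 0 0 0 0" --pt "0 0 0 0 0 0" --pt "0 0 0 0 0 0" --pt "0 0 0 0 0 0" --pt "0 0 0 0 0 0" --pt "0 0 0 0 0 0" --hand 0

```text
time_s: 8.72
position: [0.6539, 0.0188, 0.0306]
tool_rot: [[-0.39, 0.921, 0.008], [0.921, 0.39, 0.001], [-0.002, 0.007, -1.0]]
ft_force: [7.1, 5.7, 5.7]
grip_width: 0.037
gripper_force: 80.4
```

```bash
python3 p.py "(.6515,.0185,.028,23),"
```

```text
t 8.72 pos [0.6539 0.0188 0.0306] yaw 22.98 q6 -31.8 F [7.1 5.7 5.7] T [ 0.75 -0.91 -0.06] w 0.037 gf 80.4
[0.07, -0.24, 0.25, 0.4, 0.1, -0.0] rows 0.1
```

```bash
cat > fit.py <<'E'
from h import *
from scipy.optimize import least_squares
C={'a':(.6615,.191),'b':(.6535,.019),'c':(.644,-.1815)}; U={'a':-4,'b':-24,'c':18.6}
D={}
for n in ['top','side']:
    im=shot(n); I=cv2.imread(f'pics/{n}0.png')[...,::-1].astype(float)
    v,u=np.mgrid[:480,:640]; G=onplane(im,np.c_[v.ravel(),u.ravel()],.0125).reshape(480,640,2)
    r,g,b=I[...,0],I[...,1],I[...,2]
    w={'Y':np.clip(np.minimum(r,g)-b-50,0,None),'R':np.clip(r-np.maximum(g,b)-60,0,None)*(g-b<40)}
    for k in C:
        for d,a in (('Y',137),('R',178)):
            t=np.radians(U[k]-a); e=np.array(C[k])+.034*np.array([np.cos(t),np.sin(t)])+(0,.003 if n=='side' else .001)
            ww=w[d]*near(G,e,.010); D[n,k,d]=(G*ww[...,None]).sum((0,1))/ww.sum(); 
def res(x,out=False):
    s={'top':x[:2],'side':x[2:4]}; R=[]
    for i,k in enumerate('abc'):
        c=x[4+3*i:6+3*i]
        for n in s:
            for d,a in (('Y',137),('R',178)):
                t=np.radians(x[6+3*i]-a); R+=list((c+.034*np.array([np.cos(t),np.sin(t)])+s[n]-D[n,k,d])*1000)
    return np.array(R+list((x[4:6]-C['a'])*1000)+list((x[7:9]-C['b'])*1000))
x0=np.r_[0,0,0,0,*C['a'],-4,*C['b'],-24,*C['c'],18.6]
s=least_squares(res,x0,loss='soft_l1',x_scale=np.r_[[.001]*4,[.001,.001,1]*3]); np.set_printoptions(precision=4,suppress=True)
print(s.x[:4]);print(s.x[4:].reshape(3,3));print(res(s.x).round(1))
E
python3 fit.py
```

```text
[0.0009 0.0006 0.0008 0.0028]
[[  0.662    0.191   -6.0326]
 [  0.653    0.019  -25.9167]
 [  0.6464  -0.1843  11.2105]]
[ 0.4 -0.4 -0.1 -0.1 -0.3 -0.  -0.5  0.4  0.1  0.  -0.1 -0.1  0.1 -0.1
  0.3  0.1  0.1 -0.3 -0.4  1.   0.5 -0.5 -0.1  0.   0.5  0.  -0.5 -0. ]
```

Emit:
jog_arm --pt "0 0.2 0 0 0 0" --pt "0 0.2 0 0 0 7" --pt "0 0.2 0 0 0 14" --pt "0 0.2 0 0 0 21" --pt "0 0.2 0 0 0 28" --pt "0 0.2 0 0 0 35" --pt "0 0.2 0 0 0 42" --pt "0 0.2 0 0 0 42"

```text
time_s: 9.48
position: [0.6526, 0.0188, 0.0305]
tool_rot: [[0.332, 0.943, -0.0], [0.943, -0.332, -0.0], [-0.0, -0.0, -1.0]]
ft_force: [-9.4, 0.3, 13.8]
grip_width: 0.0368
gripper_force: 81.7
```

Emit:
jog_arm --pt "0 0 0 0 0 6" --pt "0 0 0 0 0 12" --pt "0 0 0 0 0 18" --pt "0 0 0 0 0 24" --pt "0 0 0 0 0 30" --pt "0 0 0 0 0 36" --pt "0 0 0 0 0 42" --pt "0 0 0 0 0 42"

```text
time_s: 10.15
position: [0.6516, 0.0196, 0.0305]
tool_rot: [[0.877, 0.48, -0.003], [0.48, -0.877, 0.001], [-0.002, -0.002, -1.0]]
ft_force: [-13.6, 3.2, 17.1]
grip_width: 0.0368
gripper_force: 82.1
```

Emit:
jog_arm --pt "0 0 0 0 0 6" --pt "0 0 0 0 0 12" --pt "0 0 0 0 0 18" --pt "0 0 0 0 0 24" --pt "0 0 0 0 0 30" --pt "0 0 0 0 0 36" --pt "0 0 0 0 0 42" --pt "0 0 0 0 0 42"

```text
time_s: 10.82
position: [0.6514, 0.0209, 0.0305]
tool_rot: [[0.973, -0.23, -0.003], [-0.23, -0.973, 0.002], [-0.003, -0.002, -1.0]]
ft_force: [-13.4, 9.1, 17.8]
grip_width: 0.0367
gripper_force: 82.2
```

Emit:
jog_arm --pt "0 0 0 0 0 0" --pt "0 0 0 0 0 0" --pt "0 0 0 0 0 0" --pt "0 0 -4 0 0 0" --pt "0 0 -8 0 0 0" --pt "0 0 -9 0 0 0" --pt "0 0 -9 0 0 0" --pt "0 0 -9 0 0 0" --hand 1

```text
time_s: 11.48
position: [0.6532, 0.0186, 0.1184]
tool_rot: [[0.974, -0.225, 0.001], [-0.225, -0.974, -0.0], [0.001, 0.0, -1.0]]
ft_force: [-0.7, -0.1, -0.2]
grip_width: 0.0857
gripper_force: 0.0
```

```bash
python3 p.py "(.645,-.1805,.11,-50),(.645,-.1805,.11,2),(.645,-.1805,.028,2)"
```

```text
t 11.48 pos [0.6532 0.0186 0.1184] yaw -103.03 q6 94.3 F [-0.7 -0.1 -0.2] T [ 0.03  0.02 -0.02] w 0.0857 gf 0.0
[3.69, 19.58, 0.84, 0.0, -0.0, -53.0] rows 7.4
[0.0, 0.0, 0.0, 0.0, 0.0, -52.0] rows 7.3
[0.0, 0.0, 8.2, 0.0, 0.0, 0.0] rows 2.0
```

Emit:
jog_arm --pt "3.7 19.6 0.8 0 0 -53" --pt "3.7 19.6 0.8 0 0 -53" --pt "3.7 19.6 0.8 0 0 -53" --pt "3.7 19.6 0.8 0 0 -53" --pt "3.7 19.6 0.8 0 0 -53" --pt "3.7 19.6 0.8 0 0 -53" --pt "3.7 19.6 0.8 0 0 -53" --pt "3.7 19.6 0.8 0 0 -53"

```text
time_s: 12.15
position: [0.6441, -0.1813, 0.1078]
tool_rot: [[0.763, 0.646, -0.003], [0.646, -0.763, 0.002], [-0.002, -0.004, -1.0]]
ft_force: [0.6, -0.0, -0.5]
grip_width: 0.0851
gripper_force: 0.0
```

Emit:
jog_arm --pt "0 0 0 0 0 -52" --pt "0 0 0 0 0 -52" --pt "0 0 0 0 0 -52" --pt "0 0 0 0 0 -52" --pt "0 0 0 0 0 -52" --pt "0 0 0 0 0 -52" --pt "0 0 0 0 0 -52" --pt "0 0 0 0 0 -52"

```text
time_s: 12.82
position: [0.6443, -0.1803, 0.1079]
tool_rot: [[-0.041, 0.999, -0.003], [0.999, 0.041, 0.002], [0.002, -0.003, -1.0]]
ft_force: [0.7, 0.9, -0.5]
grip_width: 0.0855
gripper_force: 0.0
```

Emit:
jog_arm --pt "0 0 0 0 0 0" --pt "0 0 0 0 0 0" --pt "0 0 4 0 0 0" --pt "0 0 8.2 0 0 0" --pt "0 0 8.2 0 0 0" --pt "0 0 8.2 0 0 0" --pt "0 0 8.2 0 0 0" --pt "0 0 8.2 0 0 0"

```text
time_s: 13.48
position: [0.6463, -0.1811, 0.0311]
tool_rot: [[-0.034, 0.999, 0.004], [0.999, 0.034, -0.002], [-0.002, 0.004, -1.0]]
ft_force: [-0.4, -0.4, 0.7]
grip_width: 0.0856
gripper_force: 0.0
```

```bash
python3 p.py "(.645,-.1805,.028,2),"
```

```text
t 13.48 pos [ 0.6463 -0.1811  0.0311] yaw 1.96 q6 -27.7 F [-0.4 -0.4  0.7] T [-0.02  0.05 -0.03] w 0.0856 gf 0.0
[0.06, -0.13, 0.31, 0.2, 0.1, -0.0] rows 0.1
```

Emit:
jog_arm --pt "0 0 0 0 0 0" --pt "0 0 0 0 0 0" --pt "0 0 0 0 0 0" --pt "0 0 0 0 0 0" --pt "0 0 0 0 0 0" --pt "0 0 0 0 0 0" --pt "0 0 0 0 0 0" --pt "0 0 0 0 0 0" --hand 0

```text
time_s: 14.15
position: [0.6458, -0.1806, 0.0296]
tool_rot: [[-0.035, 0.999, 0.002], [0.999, 0.035, -0.001], [-0.001, 0.002, -1.0]]
ft_force: [0.7, 0.3, 4.8]
grip_width: 0.0388
gripper_force: 79.7
```

```bash
python3 p.py "(.645,-.1805,.028,2),"; sed -i "s/'b':(.6535,.019)/'b':(.652,.0195)/; s/'c':(.644,-.1815)/'c':(.645,-.1805)/; s/list((x\[7:9\]-C\['b'\])\*1000)/list((x[7:9]-C['b'])*1000)+list((x[10:12]-C['c'])*1000)/" fit.py; python3 fit.py
```

```text
t 14.15 pos [ 0.6458 -0.1806  0.0296] yaw 2.0 q6 -27.7 F [0.7 0.3 4.8] T [ 0.11 -0.22  0.15] w 0.0388 gf 79.7
[0.01, -0.08, 0.16, 0.1, 0.1, 0.0] rows 0.0
[ 0.0017 -0.001   0.0017  0.0012]
[[  0.6615   0.1914  -7.8924]
 [  0.6521   0.0198 -27.0758]
 [  0.6449  -0.1815  13.4512]]
[ 0.1 -0.6  0.4 -0.1 -0.6 -0.2  0.   0.4 -0.2 -0.  -0.  -0.2 -0.2 -0.1
  0.5  0.1  0.5  0.1 -0.8  0.9  0.9 -0.1 -0.4 -0.   0.   0.4  0.1  0.3
 -0.1 -1. ]
```

```bash
sed -i "s/    return np.array(R+/    R+=list((x[:4]-[.0003,.0008,.0003,.0026])*2000)\n    return np.array(R+/; s/C\[k\])+.034/C[k])+.034/" fit.py; sed -i "s/'a':(.6615,.191)/'a':(.662,.1915)/;s/'c':(.645,-.1805)/'c':(.6455,-.1806)/" fit.py; python3 fit.py
```

```text
[0.0004 0.0005 0.0005 0.0026]
[[  0.6624   0.1914  -5.6437]
 [  0.6531   0.0194 -25.5647]
 [  0.6456  -0.1824  14.6741]]
[ 0.5 -0.2 -0.1  0.  -0.2 -0.  -0.5  0.4 -0.1  0.1 -0.6  0.  -0.1 -0.1
 -0.   0.1  0.6  0.4 -1.1  0.9  1.1  0.1 -0.7 -0.2  0.3 -0.6  0.3 -0.1
  0.4 -0.1  1.1 -0.1  0.1 -1.8]
```

Emit:
jog_arm --pt "0 0 0 0 0 0" --pt "0 0 0 0 0 0" --pt "0 0 0 0 0 0" --pt "0 0 0 0 0 0" --newtons 110

```text
time_s: 14.68
position: [0.6458, -0.1806, 0.0298]
tool_rot: [[-0.035, 0.999, 0.003], [0.999, 0.035, -0.001], [-0.001, 0.003, -1.0]]
ft_force: [-0.4, 1.0, 5.6]
grip_width: 0.0378
gripper_force: 109.3
```

Emit:
jog_arm --pt "0 0 0 0 0 0" --pt "0 0 0 0 0 0" --pt "0 0 0 0 0 0" --pt "0 0 0 0 0 -4" --pt "0 0 0 0 0 -4" --pt "0 0 0 0 0 -4" --hand 0.7 --newtons 80

```text
time_s: 15.18
position: [0.6449, -0.1805, 0.0282]
tool_rot: [[-0.102, 0.995, -0.0], [0.995, 0.102, 0.0], [0.0, -0.0, -1.0]]
ft_force: [-0.5, -0.1, -0.4]
grip_width: 0.0599
gripper_force: 0.0
```

Emit:
jog_arm --pt "0 0 0 0 0 0" --pt "0 0 0 0 0 0" --pt "0 0 0 0 0 0" --pt "0 0 0 0 0 0" --pt "0 0 0 0 0 0" --pt "0 0 0 0 0 0" --pt "0 0 0 0 0 0" --pt "0 0 0 0 0 0" --hand 0

```text
time_s: 15.85
position: [0.6456, -0.1805, 0.0288]
tool_rot: [[-0.104, 0.995, 0.002], [0.995, 0.104, -0.0], [-0.0, 0.002, -1.0]]
ft_force: [4.5, 2.2, 3.9]
grip_width: 0.0378
gripper_force: 79.9
```

```bash
python3 p.py "(.645,-.1805,.028,2),"
```

```text
t 15.85 pos [ 0.6456 -0.1805  0.0288] yaw 5.98 q6 -31.7 F [4.5 2.2 3.9] T [ 0.29 -0.84  0.04] w 0.0378 gf 79.9
[0.0, -0.06, 0.08, 0.1, 0.0, 4.0] rows 0.6
```

Emit:
jog_arm --pt "0 0 0 0 0 6" --pt "0 0 0 0 0 12" --pt "0 0 0 0 0 18" --pt "0 0 0 0 0 24" --pt "0 0 0 0 0 30" --pt "0 0 0 0 0 36" --pt "0 0 0 0 0 41" --pt "0 0 0 0 0 41"

```text
time_s: 16.52
position: [0.6466, -0.1808, 0.0289]
tool_rot: [[0.578, 0.816, 0.004], [0.816, -0.578, -0.001], [0.001, 0.004, -1.0]]
ft_force: [10.9, 1.6, 2.7]
grip_width: 0.0379
gripper_force: 79.7
```

Emit:
jog_arm --pt "0 0 0 0 0 6" --pt "0 0 0 0 0 12" --pt "0 0 0 0 0 18" --pt "0 0 0 0 0 24" --pt "0 0 0 0 0 30" --pt "0 0 0 0 0 36" --pt "0 0 0 0 0 41" --pt "0 0 0 0 0 41"

```text
time_s: 17.18
position: [0.6471, -0.1815, 0.0289]
tool_rot: [[0.972, 0.237, 0.006], [0.237, -0.972, -0.002], [0.005, 0.004, -1.0]]
ft_force: [11.9, -1.2, 0.6]
grip_width: 0.0378
gripper_force: 79.9
```

Emit:
jog_arm --pt "0 0 0 0 0 6" --pt "0 0 0 0 0 12" --pt "0 0 0 0 0 18" --pt "0 0 0 0 0 24" --pt "0 0 0 0 0 30" --pt "0 0 0 0 0 36" --pt "0 0 0 0 0 42" --pt "0 0 0 0 0 42"

```text
time_s: 17.85
position: [0.647, -0.1825, 0.0289]
tool_rot: [[0.88, -0.475, 0.005], [-0.475, -0.88, -0.004], [0.007, 0.001, -1.0]]
ft_force: [12.2, -5.3, -0.5]
grip_width: 0.0381
gripper_force: 80.0
```

```bash
python3 p.py
```

```text
Traceback (most recent call last):
  File "p.py", line 13, in <module>
    if __name__=='__main__': plan(*eval('['+sys.argv[1]+']'))
                                            ~~~~~~~~^^^
IndexError: list index out of range
```

Emit:
jog_arm --pt "0 0 0 0 0 0" --pt "0 0 0 0 0 0" --pt "0 0 0 0 0 0" --pt "0 0 -4 0 0 0" --pt "0 0 -8 0 0 0" --pt "0 0 -9 0 0 0" --pt "0 0 -9 0 0 0" --pt "0 0 -9 0 0 0" --hand 1

```text
time_s: 18.52
position: [0.6446, -0.1804, 0.1181]
tool_rot: [[0.883, -0.47, -0.001], [-0.47, -0.883, -0.0], [-0.001, 0.0, -1.0]]
ft_force: [-0.5, 1.0, 0.4]
grip_width: 0.0857
gripper_force: 0.0
```

```bash
python3 p.py "(.4565,-.1385,.2,-90),(.4565,-.1385,.2,-6),(.4565,-.1385,.115,-6)"
```

```text
t 18.52 pos [ 0.6446 -0.1804  0.1181] yaw -118.02 q6 92.3 F [-0.5  1.   0.4] T [-0.05 -0.01 -0.04] w 0.0857 gf 0.0
[-18.57, 5.14, -8.18, 0.0, 0.0, -28.0] rows 5.0
[0.0, 0.0, 0.0, 0.0, 0.0, -84.0] rows 11.7
[0.0, 0.0, 8.5, 0.0, 0.0, 0.0] rows 2.0
```

Emit:
jog_arm --pt "-18.6 5.1 -8.2 0 0 -28" --pt "-18.6 5.1 -8.2 0 0 -28" --pt "-18.6 5.1 -8.2 0 0 -28" --pt "-18.6 5.1 -8.2 0 0 -28" --pt "-18.6 5.1 -8.2 0 0 -28" --pt "-18.6 5.1 -8.2 0 0 -28" --pt "-18.6 5.1 -8.2 0 0 -28"

```text
time_s: 19.1
position: [0.4554, -0.1376, 0.2001]
tool_rot: [[1.0, -0.001, -0.001], [-0.001, -1.0, 0.0], [-0.001, -0.0, -1.0]]
ft_force: [0.4, -0.5, 0.3]
grip_width: 0.0856
gripper_force: 0.0
```

```bash
sed -i 's#top0#top#' fit.py; sed -i "s#pics/{n}0.png#pics/{n}3.png#" fit.py
cat > look.py <<'E'
from h import *
import sys
k=sys.argv[1]; C={'a':(.662,.1915),'b':(.6525,.0195),'c':(.6465,-.182)}
rows=[]
for n in ['top','side']:
    im=shot(n); save(im,n+k)
    f=240/np.tan(np.radians(im['fovy']/2)); T=np.array(im['cam_to_world'])
    rr=[]
    for q in C:
        p=T[:3,:3].T@(np.array([*C[q],.04])-T[:3,3]); u,v=int(p[0]/p[2]*f+im['cx']),int(p[1]/p[2]*f+im['cy'])
        rr.append(cv2.resize(im['frame'][v-22:v+22,u-22:u+22,::-1],(264,264),interpolation=cv2.INTER_CUBIC))
    rows.append(np.hstack(rr))
cv2.imwrite(f'pics/look{k}.png',np.vstack(rows))
E
python3 look.py 3; python3 fit.py
```

```text
fit.py:13: RuntimeWarning: invalid value encountered in divide
  ww=w[d]*near(G,e,.010); D[n,k,d]=(G*ww[...,None]).sum((0,1))/ww.sum();
Traceback (most recent call last):
  File "fit.py", line 24, in <module>
    s=least_squares(res,x0,loss='soft_l1',x_scale=np.r_[[.001]*4,[.001,.001,1]*3]); np.set_printoptions(precision=4,suppress=True)
ValueError: Residuals are not finite in the initial point.
```

View pics/look3.png

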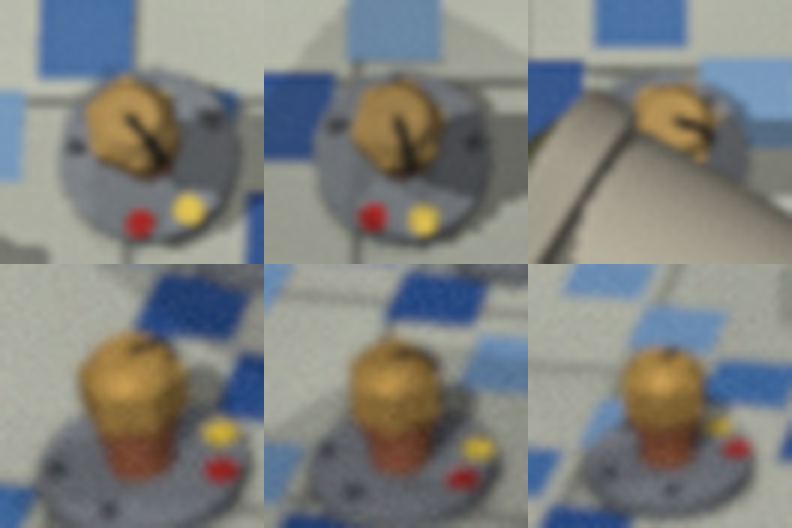

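```bash
sed -i "s#pics/{n}3.png#pics/{n}0.png#; s/'c':(.6455,-.1806)/'c':(.6467,-.182)/; s/'c':18.6/'c':14/" fit.py; ls pics; python3 fit.py
cat > stripe.py <<'E'
from h import *
import sys
def stripe(im,I,C,sh,names='abc',prior={}):
    f=240/np.tan(np.radians(im['fovy']/2)); T=np.array(im['cam_to_world']); out={}
    def proj(P): 
        p=(P-T[:3,3])@T[:3,:3]; return np.c_[p[:,0]/p[:,2]*f+im['cx'],p[:,1]/p[:,2]*f+im['cy']]
    V=cv2.GaussianBlur(I.max(2).astype(np.float32),(0,0),.6)
    for k in names:
        best=[]
        for th in np.arange(prior[k]-40,prior[k]+40,1.):
            c,s=np.cos(np.radians(th)),np.sin(np.radians(th))
            r=np.r_[np.linspace(2,13.5,12),np.linspace(13.5,19,5)]/1000; z=np.r_[np.full(12,.066),np.linspace(.066,.058,5)]
            base=np.c_[C[k][0]+sh[0]+r*c,C[k][1]+sh[1]+r*s,z]
            side=np.array([-s,c,0])*.006
            for dx in np.arange(-.003,.0031,.001):
                for dy in np.arange(-.003,.0031,.001):
                    d=np.array([dx,dy,0])
                    g=lambda P:cv2.remap(V,*[a.astype(np.float32).reshape(-1,1) for a in proj(P+d).T],cv2.INTER_LINEAR).mean()
                    best.append((g(base)-.5*g(base+side)-.5*g(base-side)+ .5*(dx*dx+dy*dy)*1e6,th,dx,dy))
        best.sort(); b=np.array(best[:15]); out[k]=(b[0].round(4).tolist(),b[:,1].mean().round(1),b[:,1].std().round(1))
    return out
if __name__=='__main__':
    C={'a':(.662,.1915),'b':(.6525,.0195),'c':(.6467,-.182)}
    for n,sh in (('top',(.0004,.0006)),('side',(.0004,.0026))):
        im=shot(n)
        for t,pr in ((('0',dict(a=-20,b=-37,c=5)),) if n=='top' else ())+((sys.argv[1],eval(sys.argv[2])),):
            print(n,t,stripe(im,cv2.imread(f'pics/{n}{t}.png')[...,::-1],C,sh,prior=pr))
E
python3 stripe.py 3 "dict(a=-141,b=-163,c=-116)"
```

```text
A.png
look3.png
s1.png
side0.png
side2.png
side3.png
sideA.png
t1.png
top0.png
top2.png
top3.png
topA.png
[0.0004 0.0005 0.0004 0.0026]
[[  0.6624   0.1914  -5.6059]
 [  0.6532   0.0193 -25.5462]
 [  0.6464  -0.1831  12.9873]]
[ 0.5 -0.2 -0.1  0.  -0.2 -0.  -0.5  0.4 -0.1  0.1 -0.6  0.  -0.1 -0.1
 -0.   0.1  0.5  0.2 -0.6  1.1  0.9 -0.2 -0.3 -0.   0.2 -0.5  0.2 -0.
  0.4 -0.1  1.2 -0.2 -0.3 -1.1]
top 0 {'a': ([-43.751, -23.0, 0.0, 0.0], np.float64(-24.6), np.float64(2.6)), 'b': ([-43.7906, -38.0, 0.0, 0.001], np.float64(-36.8), np.float64(2.3)), 'c': ([-48.3617, 8.0, -0.001, 0.0], np.float64(10.6), np.float64(2.7))}
top 3 {'a': ([-50.2503, -140.0, 0.001, 0.0], np.float64(-138.8), np.float64(2.3)), 'b': ([-44.0007, -162.0, 0.0, 0.0], np.float64(-162.2), np.float64(2.3)), 'c': ([-45.3807, -109.0, 0.0, 0.0], np.float64(-108.8), np.float64(2.3))}
side 3 {'a': ([-16.2992, -130.0, 0.0, 0.0], np.float64(-126.0), np.float64(3.3)), 'b': ([-17.8676, -183.0, 0.0, -0.001], np.float64(-183.1), np.float64(2.4)), 'c': ([-12.3908, -95.0, -0.001, 0.0], np.float64(-91.5), np.float64(3.1))}
```

A and B agree with the gripper readings and sit at yellow. C lags by about 15°, so I'll regrip it along its true flats.

```bash
python3 p.py "(.6467,-.1822,.12,-109),(.6467,-.1822,.028,-109)"
```

```text
t 19.5 pos [ 0.4572 -0.1382  0.1996] yaw -90.01 q6 58.9 F [ 0.2 -0.3  0.6] T [-0.04  0.05 -0.03] w 0.0853 gf 0.0
[18.96, 4.4, 7.94, -0.0, 0.1, 19.0] rows 5.0
[0.0, 0.0, 9.2, 0.0, 0.0, 0.0] rows 2.2
```

Emit:
jog_arm --pt "19 4.4 7.9 0 0 19" --pt "19 4.4 7.9 0 0 19" --pt "19 4.4 7.9 0 0 19" --pt "19 4.4 7.9 0 0 19" --pt "19 4.4 7.9 0 0 19" --pt "19 4.4 7.9 0 0 19" --pt "19 4.4 7.9 0 0 19" --pt "19 4.4 7.9 0 0 19"

```text
time_s: 20.17
position: [0.6466, -0.182, 0.1209]
tool_rot: [[0.945, -0.326, -0.001], [-0.326, -0.945, 0.0], [-0.001, -0.0, -1.0]]
ft_force: [-0.3, -0.5, 0.5]
grip_width: 0.0852
gripper_force: 0.0
```

Emit:
jog_arm --pt "0 0 0 0 0 0" --pt "0 0 0 0 0 0" --pt "0 0 4 0 0 0" --pt "0 0 8 0 0 0" --pt "0 0 9.2 0 0 0" --pt "0 0 9.2 0 0 0" --pt "0 0 9.2 0 0 0" --pt "0 0 9.2 0 0 0"

```text
time_s: 20.83
position: [0.6481, -0.1828, 0.0323]
tool_rot: [[0.945, -0.326, 0.004], [-0.326, -0.945, -0.002], [0.005, 0.001, -1.0]]
ft_force: [-0.1, -0.1, 1.0]
grip_width: 0.0853
gripper_force: 0.0
```

Emit:
jog_arm --pt "0 0 0 0 0 0" --pt "0 0 0 0 0 0" --pt "0 0 0 0 0 0" --pt "0 0 0 0 0 0" --pt "0 0 0 0 0 0" --pt "0 0 0 0 0 0" --pt "0 0 0 0 0 0" --pt "0 0 0 0 0 0" --hand 0

```text
time_s: 21.5
position: [0.6471, -0.1823, 0.0304]
tool_rot: [[0.945, -0.326, 0.001], [-0.326, -0.945, -0.0], [0.001, 0.0, -1.0]]
ft_force: [-1.9, 0.2, 5.4]
grip_width: 0.0369
gripper_force: 79.2
```

```bash
python3 p.py "(.6467,-.1822,.028,-124),"
```

```text
t 21.5 pos [ 0.6471 -0.1823  0.0304] yaw -109.02 q6 83.2 F [-1.9  0.2  5.4] T [ 0.14  0.25 -0.04] w 0.0369 gf 79.2
[-0.04, 0.01, 0.24, -0.0, -0.1, 15.0] rows 2.1
```

Width 36.9 mm confirms the pads sit flush on the flats. I'll turn C by 15°, release, then go and fetch the wrench.

Emit:
jog_arm --pt "0 0 0 0 0 5" --pt "0 0 0 0 0 10" --pt "0 0 0 0 0 15" --pt "0 0 0 0 0 15" --pt "0 0 0 0 0 15" --pt "0 0 0 0 0 15"

```text
time_s: 22.0
position: [0.6469, -0.1826, 0.0304]
tool_rot: [[0.829, -0.56, 0.001], [-0.56, -0.829, -0.001], [0.001, 0.0, -1.0]]
ft_force: [-1.8, -0.4, 5.7]
grip_width: 0.0371
gripper_force: 80.1
```

Emit:
jog_arm --pt "0 0 0 0 0 0" --pt "0 0 0 0 0 0" --pt "0 0 0 0 0 0" --pt "0 0 -4 0 0 0" --pt "0 0 -8 0 0 0" --pt "0 0 -12 0 0 0" --pt "0 0 -14 0 0 0" --pt "0 0 -14 0 0 0" --hand 1

```text
time_s: 22.67
position: [0.6486, -0.1828, 0.1753]
tool_rot: [[0.829, -0.559, 0.009], [-0.559, -0.829, -0.004], [0.01, -0.002, -1.0]]
ft_force: [0.3, 0.0, 0.1]
grip_width: 0.0852
gripper_force: 0.0
```

```bash
python3 p.py "(.4565,-.1385,.18,-85),(.4565,-.1385,.18,-45),(.4565,-.1385,.18,-6),(.4565,-.1385,.13,-6)"
```

```text
t 22.67 pos [ 0.6486 -0.1828  0.1753] yaw -124.0 q6 98.2 F [0.3 0.  0.1] T [ 0.01 -0.03  0.02] w 0.0852 gf 0.0
[-18.4, 7.07, -0.66, 0.1, -0.6, -39.0] rows 5.4
[0.0, 0.0, 0.0, 0.0, 0.0, -40.0] rows 5.6
[0.0, 0.0, 0.0, 0.0, 0.0, -39.0] rows 5.4
[0.0, 0.0, 5.0, 0.0, 0.0, 0.0] rows 1.2
```

Emit:
jog_arm --pt "-18.4 7.1 -0.5 0 0 -39" --pt "-18.4 7.1 -0.5 0 0 -39" --pt "-18.4 7.1 -0.5 0 0 -39" --pt "-18.4 7.1 -0.5 0 0 -39" --pt "-18.4 7.1 -0.5 0 0 -39" --pt "-18.4 7.1 -0.5 0 0 -39" --pt "-18.4 7.1 -0.5 0 0 -39" --pt "-18.4 7.1 -0.5 0 0 -39" --hand 0.55

```text
time_s: 23.33
position: [0.4549, -0.1382, 0.1741]
tool_rot: [[0.996, 0.085, 0.0], [0.085, -0.996, 0.0], [0.0, -0.0, -1.0]]
ft_force: [0.1, -0.9, 0.2]
grip_width: 0.047
gripper_force: 0.0
```

Emit:
jog_arm --pt "0 0 0 0 0 -40" --pt "0 0 0 0 0 -40" --pt "0 0 0 0 0 -40" --pt "0 0 0 0 0 -40" --pt "0 0 0 0 0 -40" --pt "0 0 0 0 0 -40"

```text
time_s: 23.83
position: [0.4555, -0.1384, 0.1737]
tool_rot: [[0.704, 0.71, -0.0], [0.71, -0.704, 0.0], [-0.0, -0.001, -1.0]]
ft_force: [0.0, 0.1, 0.7]
grip_width: 0.047
gripper_force: 0.0
```

Emit:
jog_arm --pt "0 0 0 0 0 -39" --pt "0 0 0 0 0 -39" --pt "0 0 0 0 0 -39" --pt "0 0 0 0 0 -39" --pt "0 0 0 0 0 -39" --pt "0 0 0 0 0 -39" --pt "0 0 0 0 0 -39" --pt "0 0 0 0 0 -39"

```text
time_s: 24.5
position: [0.4552, -0.1383, 0.1739]
tool_rot: [[0.108, 0.994, -0.0], [0.994, -0.108, 0.0], [0.0, -0.0, -1.0]]
ft_force: [0.1, -0.3, 0.3]
grip_width: 0.0468
gripper_force: 0.0
```

```bash
python3 p.py "(.456,-.1395,.13,-5.8),(.456,-.1395,.074,-5.8)"; python3 look.py 4;  python3 stripe.py 4 "dict(a=-141,b=-163,c=-120)"
```

```text
t 24.5 pos [ 0.4552 -0.1383  0.1739] yaw -6.19 q6 -25.0 F [ 0.1 -0.3  0.3] T [-0.01 -0.03  0.03] w 0.0468 gf 0.0
[-0.11, 0.09, 4.39, -0.0, -0.0, -0.4] rows 1.1
[0.0, 0.0, 5.6, 0.0, 0.0, 0.0] rows 1.3
top 0 {'a': ([-43.751, -23.0, 0.0, 0.0], np.float64(-24.6), np.float64(2.6)), 'b': ([-43.7906, -38.0, 0.0, 0.001], np.float64(-36.8), np.float64(2.3)), 'c': ([-48.3617, 8.0, -0.001, 0.0], np.float64(10.6), np.float64(2.7))}
top 4 {'a': ([-50.7244, -140.0, 0.001, 0.0], np.float64(-138.7), np.float64(2.2)), 'b': ([-44.3831, -162.0, 0.0, 0.0], np.float64(-162.2), np.float64(2.3)), 'c': ([-45.3219, -124.0, 0.0, 0.0], np.float64(-126.1), np.float64(2.0))}
side 4 {'a': ([-16.569, -130.0, 0.0, 0.0], np.float64(-124.3), np.float64(4.2)), 'b': ([-17.9794, -183.0, 0.0, -0.001], np.float64(-184.0), np.float64(2.6)), 'c': ([-9.8089, -120.0, -0.001, 0.0], np.float64(-122.4), np.float64(3.4))}
```

View pics/look4.png

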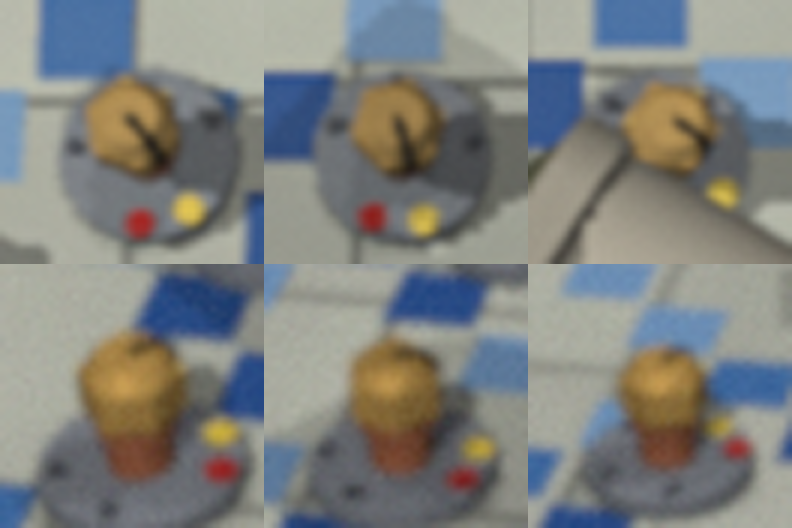

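C's stripe (680,122 to 708,150) now points at its yellow dot (723,194), and A and B are also on yellow. Next I'll pick up the wrench.

Emit:
jog_arm --pt "-0.1 0.1 4.4 0 0 0" --pt "-0.1 0.1 4.4 0 0 0" --pt "-0.1 0.1 4.4 0 0 0" --pt "-0.1 0.1 7 0 0 0" --pt "-0.1 0.1 10 0 0 0" --pt "-0.1 0.1 10 0 0 0" --pt "-0.1 0.1 10 0 0 0"

```text
time_s: 25.28
position: [0.4556, -0.1393, 0.0751]
tool_rot: [[0.105, 0.994, -0.001], [0.994, -0.105, 0.001], [0.0, -0.001, -1.0]]
ft_force: [-0.2, 0.1, -0.4]
grip_width: 0.0474
gripper_force: 0.0
```

Emit:
jog_arm --pt "0 0 0 0 0 0" --pt "0 0 0 0 0 0" --pt "0 0 0 0 0 0" --pt "0 0 0 0 0 0" --pt "0 0 0 0 0 0" --pt "0 0 0 0 0 0" --pt "0 0 0 0 0 0" --pt "0 0 0 0 0 0" --hand 0 --newtons 80

```text
time_s: 25.95
position: [0.4562, -0.1396, 0.0762]
tool_rot: [[0.105, 0.994, 0.003], [0.994, -0.105, -0.002], [-0.001, 0.003, -1.0]]
ft_force: [-1.8, 0.1, 9.0]
grip_width: 0.0148
gripper_force: 78.6
```

```bash
python3 p.py "(.456,-.1395,.18,-5.8),"
```

```text
t 25.95 pos [ 0.4562 -0.1396  0.0762] yaw -6.02 q6 -25.2 F [-1.8  0.1  9. ] T [ 0.06  0.27 -0.03] w 0.0148 gf 78.6
[-0.01, 0.01, -10.38, 0.2, 0.1, -0.2] rows 2.5
```

Emit:
jog_arm --pt "0 0 -2 0 0 0" --pt "0 0 -6 0 0 0" --pt "0 0 -10 0 0 0" --pt "0 0 -11 0 0 0" --pt "0 0 -11 0 0 0" --pt "0 0 -11 0 0 0" --pt "0 0 -11 0 0 0" --pt "0 0 -11 0 0 0"

```text
time_s: 26.62
position: [0.4548, -0.1388, 0.1829]
tool_rot: [[0.105, 0.994, -0.003], [0.994, -0.105, 0.002], [0.001, -0.003, -1.0]]
ft_force: [-0.2, -0.6, -4.1]
grip_width: 0.015
gripper_force: 79.3
```

```bash
python3 p.py "(.647,-.1825,.2,26),"
cat > wr.py <<'E'
from h import *
o=env.observe(); p=np.array(o['position']); R=np.array(o['tool_rot'])
for n in ['top','side']:
    im=shot(n); W=world(im); hsv=cv2.cvtColor(im['frame'],cv2.COLOR_RGB2HSV).astype(int); H,S,V=[hsv[...,i] for i in range(3)]
    L=(W-p)@R
    red=near(W,p,.09)&(W[...,2]>p[2])&((H<8)|(H>172))&(S>120)&(V>60)
    soc=near(W,p,.07)&(W[...,2]<p[2]-.03)&(W[...,2]>p[2]-.085)
    print(n,red.sum(),'bar x',np.nanpercentile(L[red][:,0],[0,5,50,95,100]).round(4) if red.any() else '','y',np.nanmedian(L[red][:,1]).round(4),'soc',soc.sum(),np.nanpercentile(L[soc],[1,50,99],axis=0).round(4).tolist() if soc.any() else '')
    u=env.regions_of(n,'wrench')
    for r in u[:4]: print(round(r['score'],2),r['point'],np.nanmedian(W[r['pixels']],0).round(3))
save(shot('side'),'w5',(100,340,220,460),2.5)
E
python3 wr.py
```

```text
t 26.62 pos [ 0.4548 -0.1388  0.1829] yaw -6.02 q6 -25.3 F [-0.2 -0.6 -4.1] T [-0.04  0.02 -0.02] w 0.015 gf 79.3
[-2.33, 19.57, -1.78, -0.1, -0.1, -32.0] rows 4.7
top 6 bar x [0.0286 0.0287 0.0315 0.0332 0.0335] y 0.0054 soc 1 [[-0.0267, -0.0025, 0.0472], [-0.0267, -0.0025, 0.0472], [-0.0267, -0.0025, 0.0472]]
0.56 [259.4, 281.3] [0.428 0.056 0.05 ]
0.53 [291.0, 367.6] [ 0.341 -0.176  0.101]
0.5 [174.4, 227.1] [0.658 0.19  0.062]
side 100 bar x [-0.0335 -0.0209  0.0275  0.0494  0.0516] y 0.0006 soc 364 [[-0.0194, -0.029, 0.0307], [0.0173, -0.0038, 0.051], [0.0339, 0.0283, 0.0779]]
0.89 [212.7, 383.8] [ 0.347 -0.165  0.085]
0.87 [245.3, 379.4] [ 0.354 -0.036  0.04 ]
0.79 [195.9, 343.8] [ 0.455 -0.121  0.135]
0.42 [211.4, 283.6] [ 0.642 -0.167  0.057]
```

View pics/w5.png

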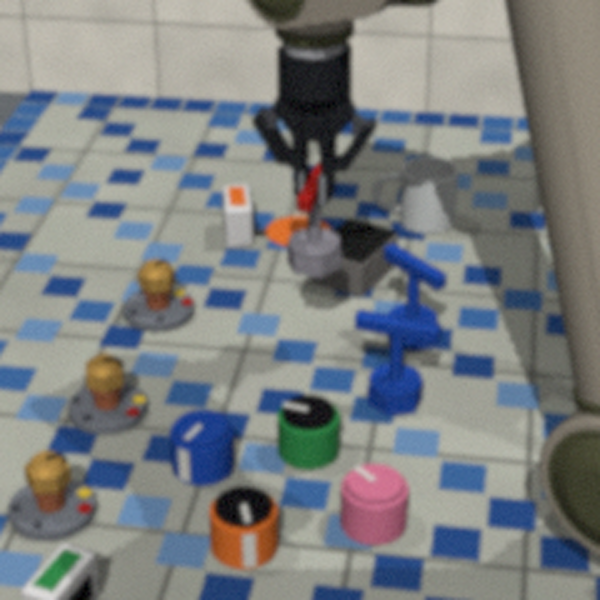

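Emit:
jog_arm --pt "-2.3 19.6 -1.5 0 0 -32" --pt "-2.3 19.6 -1.5 0 0 -32" --pt "-2.3 19.6 -1.5 0 0 -32" --pt "-2.3 19.6 -1.5 0 0 -32" --pt "-2.3 19.6 -1.5 0 0 -32" --pt "-2.3 19.6 -1.5 0 0 -32" --pt "-2.3 19.6 -1.5 0 0 -32" --pt "-2.3 19.6 -1.5 0 0 -32"

```text
time_s: 27.53
position: [0.6474, -0.1824, 0.1985]
tool_rot: [[-0.438, 0.899, -0.002], [0.899, 0.438, 0.001], [0.002, -0.001, -1.0]]
ft_force: [0.7, 0.1, -3.5]
grip_width: 0.0145
gripper_force: 79.6
```

Emit:
jog_arm --pt "0 0 0 0 0 0" --pt "0 0 0 0 0 0" --pt "0 0 2 0 0 0" --pt "0 0 4 0 0 0" --pt "0 0 4.5 0 0 0" --pt "0 0 4.5 0 0 0" --pt "0 0 4.5 0 0 0" --pt "0 0 4.5 0 0 0"

```text
time_s: 28.2
position: [0.6484, -0.1829, 0.156]
tool_rot: [[-0.438, 0.899, 0.002], [0.899, 0.438, -0.001], [-0.002, 0.002, -1.0]]
ft_force: [-0.6, -0.6, -3.7]
grip_width: 0.0147
gripper_force: 79.5
```

```bash
python3 p.py "(.6474,-.1834,.142,26),(.6474,-.1834,.120,26)"
```

```text
t 28.2 pos [ 0.6484 -0.1829  0.156 ] yaw 25.98 q6 -51.8 F [-0.6 -0.6 -3.7] T [ 0.01 -0.    0.01] w 0.0147 gf 79.5
[0.0, -0.12, 1.4, 0.1, 0.1, -0.0] rows 0.3
[0.0, 0.0, 2.2, 0.0, 0.0, 0.0] rows 0.5
```

Emit:
jog_arm --pt "0 -0.1 0.7 0 0 0" --pt "0 -0.1 1.4 0 0 0" --pt "0 -0.1 1.8 0 0 0" --pt "0 -0.1 2.2 0 0 0" --pt "0 -0.1 2.2 0 0 0"

```text
time_s: 28.62
position: [0.6467, -0.1829, 0.1311]
tool_rot: [[-0.438, 0.899, -0.002], [0.899, 0.438, 0.001], [0.002, -0.001, -1.0]]
ft_force: [-0.0, -0.8, -4.4]
grip_width: 0.0146
gripper_force: 79.5
```

Emit:
jog_arm --pt "0 0 0.4 0 0 0" --pt "0 0 0.8 0 0 0" --pt "0 0 1.1 0 0 0" --pt "0 0 1.3 0 0 0" --pt "0 0 1.3 0 0 0"

```text
time_s: 29.03
position: [0.6472, -0.1831, 0.1203]
tool_rot: [[-0.438, 0.899, 0.001], [0.899, 0.438, -0.001], [-0.001, 0.001, -1.0]]
ft_force: [-1.6, 0.0, 3.3]
grip_width: 0.0145
gripper_force: 80.5
```

```bash
python3 p.py "(.6474,-.1834,.120,26),"
```

```text
t 29.03 pos [ 0.6472 -0.1831  0.1203] yaw 25.98 q6 -51.8 F [-1.6  0.   3.3] T [ 0.09  0.4  -0.04] w 0.0145 gf 80.5
[-0.03, 0.0, 0.03, 0.0, 0.0, -0.0] rows 0.0
```

Emit:
jog_arm --pt "0 0 0 0 0 6" --pt "0 0 0 0 0 11" --pt "0 0 0 0 0 11" --pt "0 0 0 0 0 11"

```text
time_s: 29.37
position: [0.6474, -0.1833, 0.1203]
tool_rot: [[-0.261, 0.965, 0.001], [0.965, 0.261, -0.001], [-0.001, 0.001, -1.0]]
ft_force: [-2.0, 0.3, 4.8]
grip_width: 0.0147
gripper_force: 80.8
```

```bash
python3 p.py ""
```

```text
t 29.37 pos [ 0.6474 -0.1833  0.1203] yaw 15.13 q6 -41.0 F [-2.   0.3  4.8] T [0.06 0.36 0.  ] w 0.0147 gf 80.8
```

Emit:
jog_arm --pt "0 0 0 0 0 3" --pt "0 0 0 0 0 3" --pt "0 0 0 0 0 3"

```text
time_s: 29.62
position: [0.6472, -0.1833, 0.1203]
tool_rot: [[-0.21, 0.978, 0.001], [0.978, 0.21, -0.001], [-0.001, 0.001, -1.0]]
ft_force: [-3.4, 0.7, 6.4]
grip_width: 0.0146
gripper_force: 81.0
```

```bash
python3 p.py ""
```

```text
t 29.62 pos [ 0.6472 -0.1833  0.1203] yaw 12.14 q6 -38.0 F [-3.4  0.7  6.4] T [0.09 0.61 0.01] w 0.0146 gf 81.0
```

Emit:
jog_arm --pt "0 0 0 0 0 3" --pt "0 0 0 0 0 3" --pt "0 0 0 0 0 3"

```text
time_s: 29.87
position: [0.647, -0.1831, 0.1203]
tool_rot: [[-0.159, 0.987, 0.0], [0.987, 0.159, -0.0], [-0.001, 0.0, -1.0]]
ft_force: [-3.6, 1.1, 6.0]
grip_width: 0.0145
gripper_force: 81.1
```

```bash
python3 p.py ""
```

```text
t 29.87 pos [ 0.647  -0.1831  0.1203] yaw 9.14 q6 -35.0 F [-3.6  1.1  6. ] T [0.2  0.77 0.02] w 0.0145 gf 81.1
```

Emit:
jog_arm --pt "0 0 0 0 0 3" --pt "0 0 0 0 0 3" --pt "0 0 0 0 0 3"

```text
time_s: 30.12
position: [0.6469, -0.183, 0.1203]
tool_rot: [[-0.107, 0.994, -0.0], [0.994, 0.107, -0.0], [-0.0, -0.0, -1.0]]
ft_force: [-4.5, 1.3, 6.6]
grip_width: 0.0147
gripper_force: 81.1
```

```bash
python3 p.py ""
```

```text
t 30.12 pos [ 0.6469 -0.183   0.1203] yaw 6.15 q6 -32.0 F [-4.5  1.3  6.6] T [0.27 0.95 0.02] w 0.0147 gf 81.1
```

Emit:
jog_arm --pt "0 0 0 0 0 5" --pt "0 0 0 0 0 5" --pt "0 0 0 0 0 5"

```text
time_s: 30.37
position: [0.6467, -0.1829, 0.1203]
tool_rot: [[-0.02, 1.0, -0.0], [1.0, 0.02, -0.0], [-0.0, -0.0, -1.0]]
ft_force: [-4.1, 1.2, 7.9]
grip_width: 0.0146
gripper_force: 81.2
```

```bash
python3 p.py ""
```

```text
t 30.37 pos [ 0.6467 -0.1829  0.1203] yaw 1.13 q6 -27.0 F [-4.1  1.2  7.9] T [ 0.34  1.09 -0.09] w 0.0146 gf 81.2
```

Emit:
jog_arm --pt "0 0 0 0 0 5" --pt "0 0 0 0 0 5" --pt "0 0 0 0 0 5"

```text
time_s: 30.62
position: [0.6467, -0.1829, 0.1203]
tool_rot: [[0.068, 0.998, -0.001], [0.998, -0.068, -0.0], [-0.0, -0.001, -1.0]]
ft_force: [-5.3, 1.2, 7.2]
grip_width: 0.0145
gripper_force: 81.2
```

```bash
python3 p.py ""
```

```text
t 30.62 pos [ 0.6467 -0.1829  0.1203] yaw -3.87 q6 -22.0 F [-5.3  1.2  7.2] T [ 0.38  1.14 -0.07] w 0.0145 gf 81.2
```

Emit:
jog_arm --pt "0 0 0 0 0 6" --pt "0 0 0 0 0 12" --pt "0 0 0 0 0 18" --pt "0 0 0 0 0 24" --pt "0 0 0 0 0 25" --pt "0 0 0 0 0 25"

```text
time_s: 31.12
position: [0.6464, -0.1829, 0.1203]
tool_rot: [[0.483, 0.875, -0.001], [0.875, -0.483, 0.0], [-0.001, -0.001, -1.0]]
ft_force: [-6.1, 1.7, 8.1]
grip_width: 0.0148
gripper_force: 81.3
```

```bash
python3 p.py ""
```

```text
t 31.12 pos [ 0.6464 -0.1829  0.1203] yaw -28.91 q6 3.1 F [-6.1  1.7  8.1] T [0.35 1.35 0.11] w 0.0148 gf 81.3
```

Emit:
jog_arm --pt "0 0 0 0 0 -8" --pt "0 0 0 0 0 -8" --pt "0 0 -2 0 0 -8" --pt "0 0 -4 0 0 -8" --pt "0 0 -7 0 0 -8" --pt "0 0 -7 0 0 -8" --pt "0 0 -7 0 0 -8"

```text
time_s: 31.7
position: [0.6475, -0.1832, 0.19]
tool_rot: [[0.357, 0.934, 0.002], [0.934, -0.357, -0.001], [-0.0, 0.003, -1.0]]
ft_force: [0.0, 0.6, -3.8]
grip_width: 0.0147
gripper_force: 79.7
```

```bash
python3 p.py "(.652,.0195,.19,-13)"
```

```text
t 31.7 pos [ 0.6475 -0.1832  0.19  ] yaw -20.9 q6 -5.0 F [ 0.   0.6 -3.8] T [-0.    0.04  0.04] w 0.0147 gf 79.7
[19.09, -6.81, -0.02, 0.1, 0.0, -7.9] rows 4.9
```

Emit:
jog_arm --pt "19.1 -6.8 0 0 0 -8" --pt "19.1 -6.8 0 0 0 -8" --pt "19.1 -6.8 0 0 0 -8" --pt "19.1 -6.8 0 0 0 -8" --pt "19.1 -6.8 0 0 0 -8" --pt "19.1 -6.8 0 0 0 -8" --pt "19.1 -6.8 0 0 0 -8" --pt "19.1 -6.8 0 0 0 -8"

```text
time_s: 32.37
position: [0.6517, 0.0196, 0.1875]
tool_rot: [[0.224, 0.975, -0.003], [0.975, -0.224, 0.0], [-0.001, -0.003, -1.0]]
ft_force: [-0.4, -0.8, -3.4]
grip_width: 0.0147
gripper_force: 79.6
```

```bash
python3 look.py 6;  python3 stripe.py 6 "dict(a=-141,b=-163,c=-160)"; python3 p.py "(.652,.019,.12,-13)"
```

```text
top 0 {'a': ([-43.751, -23.0, 0.0, 0.0], np.float64(-24.6), np.float64(2.6)), 'b': ([-43.7906, -38.0, 0.0, 0.001], np.float64(-36.8), np.float64(2.3)), 'c': ([-48.3617, 8.0, -0.001, 0.0], np.float64(10.6), np.float64(2.7))}
top 6 {'a': ([-42.0956, -140.0, 0.001, 0.0], np.float64(-138.6), np.float64(2.2)), 'b': ([-2.3189, -126.0, 0.0, -0.001], np.float64(-126.3), np.float64(1.8)), 'c': ([-39.2508, -155.0, 0.0, 0.0], np.float64(-156.4), np.float64(2.2))}
side 6 {'a': ([-15.5005, -130.0, 0.0, 0.0], np.float64(-124.1), np.float64(4.3)), 'b': ([-13.5537, -166.0, 0.0, 0.0], np.float64(-166.0), np.float64(2.6)), 'c': ([-6.6921, -166.0, 0.0, -0.001], np.float64(-163.6), np.float64(3.1))}
t 32.57 pos [0.6521 0.0184 0.1887] yaw -13.1 q6 4.3 F [-0.4 -0.5 -3.6] T [-0.05 -0.06 -0.04] w 0.0145 gf 79.6
[0.05, -0.02, 6.87, -0.0, 0.0, -0.1] rows 1.6
```

View pics/look6.png

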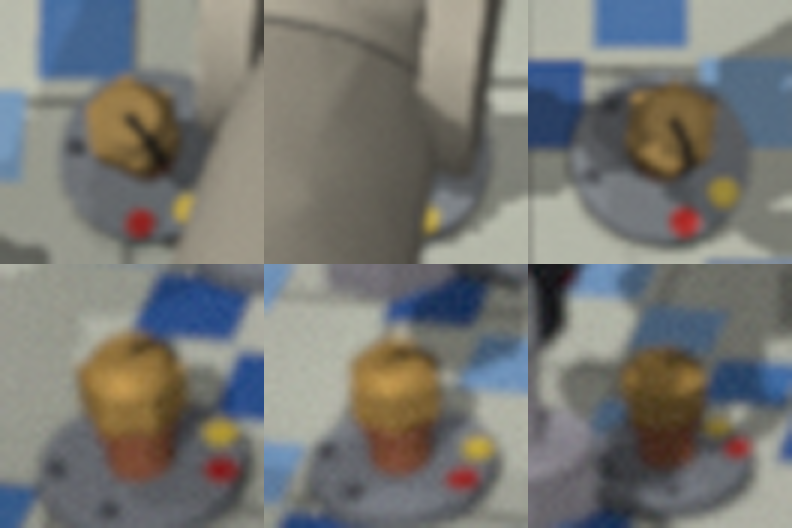

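```bash
cat > ux.py <<'E'
from h import *
import sys
from scipy.optimize import least_squares
U={'a':-4,'b':-24.5,'c':18}; C={'a':(.6625,.1926),'b':(.6525,.02),'c':(.6455,-.181)}
for n in ['top','side']:
    ims=[shot(n) for _ in range(4)]; im=dict(ims[0]); W=np.nanmean([world(i) for i in ims],0); I=np.mean([rgb(i) for i in ims],0)
    r,g,b=I[...,0],I[...,1],I[...,2]; v,u=np.mgrid[:480,:640]; G=onplane(im,np.c_[v.ravel(),u.ravel()],.0125).reshape(480,640,2)
    w={'Y':np.clip(np.minimum(r,g)-b-40,0,None),'R':np.clip(r-np.maximum(g,b)-50,0,None)*(g-b<40)}
    for k in sys.argv[1]:
        c0=np.array(C[k])+(0,.003 if n=='side' else 0)
        fl=near(W,c0,.055)&(W[...,2]>.006)&(W[...,2]<.02)
        q=cv2.convexHull(np.argwhere(fl).astype(np.float32)).reshape(-1,2)
        c=circ(onplane(im,q,.012),.042)
        res={}
        for d,a in (('Y',137),('R',178)):
            t=np.radians(U[k]-a); e=c+.034*np.array([np.cos(t),np.sin(t)]); ww=w[d]*near(G,e,.011)
            D=(G*ww[...,None]).sum((0,1))/ww.sum(); res[d]=D; 
        s=least_squares(lambda x:np.r_[[1000*(x[:2]+.034*np.array([np.cos(np.radians(x[2]-a)),np.sin(np.radians(x[2]-a))])-res[d]) for d,a in (('Y',137),('R',178))]+[1000*(x[:2]-c)]].ravel(),np.r_[c,U[k]])
        print(n,k,c.round(4),{d:(round(ang(res[d]-c)+a,1),round(np.hypot(*(res[d]-c)),4)) for d,a in (('Y',137),('R',178))},'joint',s.x.round(4),s.fun.round(1))
E
python3 ux.py ac
```

```text
top a [0.662  0.1932] {'Y': (np.float64(-6.1), np.float64(0.0322)), 'R': (np.float64(356.7), np.float64(0.033))} joint [ 0.6626  0.1937 -4.2956] [-0.2 -1.5 -0.4  1.1  0.6  0.4]
top c [ 0.6454 -0.1805] {'Y': (np.float64(18.4), np.float64(0.0345)), 'R': (np.float64(19.0), np.float64(0.0331))} joint [ 0.6458 -0.1808 18.0334] [ 0.4  0.3 -0.7 -0.1  0.3 -0.3]
side a [0.6612 0.1982] {'Y': (np.float64(1.5), np.float64(0.0353)), 'R': (np.float64(1.9), np.float64(0.0321))} joint [0.6617 0.1974 0.2378] [ 0.9  0.7 -1.5  0.1  0.5 -0.8]
side c [ 0.6448 -0.1715] {'Y': (np.float64(22.4), np.float64(0.0399)), 'R': (np.float64(28.3), np.float64(0.0353))} joint [ 0.6439 -0.1743 23.2989] [ 2.   2.3 -1.1  0.5 -0.9 -2.8]ux.py:6: RuntimeWarning: Mean of empty slice
  ims=[shot(n) for _ in range(4)]; im=dict(ims[0]); W=np.nanmean([world(i) for i in ims],0); I=np.mean([rgb(i) for i in ims],0)
```

Emit:
jog_arm --pt "0 0 2 0 0 0" --pt "0 0 4 0 0 0" --pt "0 0 4 0 0 0" --pt "0 0 4.7 0 0 0" --pt "0 0 5.4 0 0 0" --pt "0 0 6.1 0 0 0" --pt "0 0 6.8 0 0 0" --pt "0 0 6.8 0 0 0"

```text
time_s: 33.63
position: [0.6522, 0.0196, 0.1208]
tool_rot: [[0.225, 0.974, -0.0], [0.974, -0.225, 0.0], [-0.0, -0.0, -1.0]]
ft_force: [-0.4, 0.3, -2.8]
grip_width: 0.0146
gripper_force: 79.6
```

```bash
python3 p.py "(.652,.019,.12,-13)"
```

```text
t 33.63 pos [0.6522 0.0196 0.1208] yaw -13.02 q6 4.4 F [-0.4  0.3 -2.8] T [-0.01  0.02 -0.02] w 0.0146 gf 79.6
[-0.06, -0.0, 0.08, -0.0, 0.0, -0.0] rows 0.0
```

Emit:
jog_arm --pt "0 0 0 0 0 7" --pt "0 0 0 0 0 14" --pt "0 0 0 0 0 21" --pt "0 0 0 0 0 28" --pt "0 0 0 0 0 29" --pt "0 0 0 0 0 29"

```text
time_s: 34.13
position: [0.6525, 0.0197, 0.1216]
tool_rot: [[0.668, 0.744, 0.001], [0.744, -0.668, 0.0], [0.001, 0.001, -1.0]]
ft_force: [1.2, 1.1, -3.1]
grip_width: 0.0148
gripper_force: 79.7
```

```bash
python3 p.py ""
```

```text
t 34.13 pos [0.6525 0.0197 0.1216] yaw -41.89 q6 33.2 F [ 1.2  1.1 -3.1] T [ 0.19 -0.29 -0.04] w 0.0148 gf 79.7
```

Emit:
jog_arm --pt "0 0 0 0 0 6" --pt "0 0 0 0 0 12" --pt "0 0 0 0 0 18" --pt "0 0 0 0 0 24" --pt "0 0 0 0 0 29" --pt "0 0 0 0 0 29" --pt "0 0 0 0 0 29"

```text
time_s: 34.72
position: [0.6523, 0.0198, 0.1216]
tool_rot: [[0.944, 0.33, 0.001], [0.33, -0.944, 0.0], [0.001, -0.0, -1.0]]
ft_force: [0.1, 1.4, -1.7]
grip_width: 0.0147
gripper_force: 79.8
```

```bash
python3 p.py ""
```

```text
t 34.72 pos [0.6523 0.0198 0.1216] yaw -70.75 q6 62.1 F [ 0.1  1.4 -1.7] T [ 0.47 -0.12 -0.08] w 0.0147 gf 79.8
```

Emit:
jog_arm --pt "0 0 0 0 0 -8" --pt "0 0 0 0 0 -8" --pt "0 0 -2 0 0 -8" --pt "0 0 -4 0 0 -8" --pt "0 0 -7 0 0 -8" --pt "0 0 -7 0 0 -8" --pt "0 0 -7 0 0 -8"

```text
time_s: 35.3
position: [0.6525, 0.0194, 0.1925]
tool_rot: [[0.891, 0.454, 0.003], [0.454, -0.891, -0.001], [0.002, 0.002, -1.0]]
ft_force: [-0.2, -0.0, -4.8]
grip_width: 0.0146
gripper_force: 79.8
```

```bash
python3 p.py "(.662,.1905,.19,-51)"
```

```text
t 35.3 pos [0.6525 0.0194 0.1925] yaw -63.01 q6 54.3 F [-0.2 -0.  -4.8] T [-0.01  0.    0.02] w 0.0146 gf 79.8
[8.61, -14.81, 0.24, 0.1, -0.1, -12.0] rows 4.1
```

Emit:
jog_arm --pt "8.6 -14.8 0.2 0 0 -12" --pt "8.6 -14.8 0.2 0 0 -12" --pt "8.6 -14.8 0.2 0 0 -12" --pt "8.6 -14.8 0.2 0 0 -12" --pt "8.6 -14.8 0.2 0 0 -12" --pt "8.6 -14.8 0.2 0 0 -12" --pt "8.6 -14.8 0.2 0 0 -12" --pt "8.6 -14.8 0.2 0 0 -12"

```text
time_s: 35.97
position: [0.6615, 0.1892, 0.1882]
tool_rot: [[0.778, 0.628, -0.002], [0.628, -0.778, -0.001], [-0.002, -0.001, -1.0]]
ft_force: [-0.6, 0.3, -3.9]
grip_width: 0.0146
gripper_force: 79.7
```

Emit:
jog_arm --pt "0 0 0 0 0 0" --pt "0 0 0 0 0 0" --pt "0 0 2 0 0 0" --pt "0 0 4 0 0 0" --pt "0 0 4 0 0 0" --pt "0 0 4 0 0 0"

```text
time_s: 36.47
position: [0.6614, 0.1898, 0.1488]
tool_rot: [[0.778, 0.628, -0.002], [0.628, -0.778, -0.0], [-0.002, -0.001, -1.0]]
ft_force: [-0.1, -0.5, -3.5]
grip_width: 0.0146
gripper_force: 79.6
```

```bash
python3 p.py "(.6615,.191,.12,-51)"
```

```text
t 36.47 pos [0.6614 0.1898 0.1488] yaw -51.07 q6 57.2 F [-0.1 -0.5 -3.5] T [ 0.03  0.   -0.03] w 0.0146 gf 79.6
[0.09, -0.09, 2.88, -0.1, 0.1, -0.1] rows 0.7
```

Emit:
jog_arm --pt "0.1 -0.1 0.7 0 0 0" --pt "0.1 -0.1 1.4 0 0 0" --pt "0.1 -0.1 2.1 0 0 0" --pt "0.1 -0.1 2.8 0 0 0" --pt "0.1 -0.1 2.8 0 0 0" --pt "0.1 -0.1 2.8 0 0 0"

```text
time_s: 36.97
position: [0.6617, 0.1919, 0.121]
tool_rot: [[0.777, 0.629, -0.0], [0.629, -0.777, -0.0], [-0.0, -0.0, -1.0]]
ft_force: [-0.4, 0.7, -3.3]
grip_width: 0.0147
gripper_force: 79.7
```

```bash
python3 p.py ""
```

```text
t 36.97 pos [0.6617 0.1919 0.121 ] yaw -51.02 q6 57.4 F [-0.4  0.7 -3.3] T [0.01 0.02 0.05] w 0.0147 gf 79.7
```

Emit:
jog_arm --pt "0 0 0 0 0 7" --pt "0 0 0 0 0 14" --pt "0 0 0 0 0 21" --pt "0 0 0 0 0 28" --pt "0 0 0 0 0 29" --pt "0 0 0 0 0 29"

```text
time_s: 37.47
position: [0.6617, 0.1919, 0.1212]
tool_rot: [[0.984, 0.176, -0.0], [0.176, -0.984, -0.0], [-0.0, 0.0, -1.0]]
ft_force: [1.2, 0.0, -3.8]
grip_width: 0.0149
gripper_force: 79.7
```

Emit:
jog_arm --pt "0 0 0 0 0 6" --pt "0 0 0 0 0 12" --pt "0 0 0 0 0 18" --pt "0 0 0 0 0 24" --pt "0 0 0 0 0 29" --pt "0 0 0 0 0 29" --pt "0 0 0 0 0 29"

```text
time_s: 38.05
position: [0.6617, 0.1921, 0.1212]
tool_rot: [[0.947, -0.321, -0.0], [-0.321, -0.947, 0.0], [-0.0, -0.0, -1.0]]
ft_force: [-0.4, 1.3, -4.5]
grip_width: 0.0149
gripper_force: 79.6
```

```bash
python3 p.py ""
```

```text
t 38.05 pos [0.6617 0.1921 0.1212] yaw -108.75 q6 115.1 F [-0.4  1.3 -4.5] T [ 0.18  0.02 -0.12] w 0.0149 gf 79.6
```

Emit:
jog_arm --pt "0 0 0 0 0 -8" --pt "0 0 0 0 0 -8" --pt "0 0 -2 0 0 -8" --pt "0 0 -4 0 0 -8" --pt "0 0 -7 0 0 -8" --pt "0 0 -8 0 0 -8" --pt "0 0 -8 0 0 -8"

```text
time_s: 38.63
position: [0.6628, 0.1921, 0.2045]
tool_rot: [[0.982, -0.191, 0.006], [-0.191, -0.982, 0.001], [0.006, -0.002, -1.0]]
ft_force: [0.6, -0.1, -4.0]
grip_width: 0.0152
gripper_force: 79.8
```

```bash
python3 p.py "(.54,-.05,.2,-60),(.429,-.302,.2,-30),(.429,-.302,.2,-21)"
```

```text
t 38.63 pos [0.6628 0.1921 0.2045] yaw -101.0 q6 107.4 F [ 0.6 -0.1 -4. ] T [ 0.01  0.01 -0.01] w 0.0152 gf 79.8
[-7.44, 26.11, 0.36, 0.0, -0.4, -41.0] rows 6.5
[-22.21, 16.27, 0.0, 0.0, 0.0, -30.0] rows 6.6
[0.0, 0.0, 0.0, 0.0, 0.0, -9.0] rows 1.3
```

Emit:
jog_arm --pt "-7.4 26.1 0.4 0 0 -41" --pt "-7.4 26.1 0.4 0 0 -41" --pt "-7.4 26.1 0.4 0 0 -41" --pt "-7.4 26.1 0.4 0 0 -41" --pt "-7.4 26.1 0.4 0 0 -41" --pt "-7.4 26.1 0.4 0 0 -41" --pt "-7.4 26.1 0.4 0 0 -41" --pt "-7.4 26.1 0.4 0 0 -41"

```text
time_s: 39.3
position: [0.5367, -0.0539, 0.1957]
tool_rot: [[0.868, 0.496, -0.004], [0.496, -0.868, -0.001], [-0.003, -0.001, -1.0]]
ft_force: [0.4, 0.7, -2.4]
grip_width: 0.0143
gripper_force: 79.8
```

Emit:
jog_arm --pt "-22.2 16.3 0 0 0 -30" --pt "-22.2 16.3 0 0 0 -30" --pt "-22.2 16.3 0 0 0 -30" --pt "-22.2 16.3 0 0 0 -30" --pt "-22.2 16.3 0 0 0 -30" --pt "-22.2 16.3 0 0 0 -30" --pt "-22.2 16.3 0 0 0 -30" --pt "-22.2 16.3 0 0 0 -30"

```text
time_s: 39.97
position: [0.4258, -0.3076, 0.1958]
tool_rot: [[0.505, 0.863, -0.002], [0.863, -0.505, -0.001], [-0.002, -0.001, -1.0]]
ft_force: [0.7, -0.5, -4.1]
grip_width: 0.0146
gripper_force: 79.8
```

```bash
python3 look.py 7;  python3 stripe.py 7 "dict(a=-182,b=-203,c=-160)" 2>&1 | grep 7; python3 ux.py abc 2>/dev/null | grep top; python3 p.py ""
```

```text
top 0 {'a': ([-43.751, -23.0, 0.0, 0.0], np.float64(-24.6), np.float64(2.6)), 'b': ([-43.7906, -38.0, 0.0, 0.001], np.float64(-36.8), np.float64(2.3)), 'c': ([-48.3617, 8.0, -0.001, 0.0], np.float64(10.6), np.float64(2.7))}
top 7 {'a': ([-48.3354, -179.0, 0.001, -0.001], np.float64(-176.3), np.float64(2.6)), 'b': ([-55.0349, -195.0, 0.001, 0.001], np.float64(-197.1), np.float64(2.6)), 'c': ([-41.1603, -154.0, 0.0, 0.0], np.float64(-155.7), np.float64(2.2))}
side 7 {'a': ([-25.282, -186.0, -0.001, -0.001], np.float64(-187.7), np.float64(2.5)), 'b': ([-27.0018, -206.0, -0.001, 0.0], np.float64(-207.0), np.float64(2.7)), 'c': ([-9.9568, -172.0, 0.0, -0.001], np.float64(-171.6), np.float64(3.9))}
top a [0.6614 0.1921] {'Y': (np.float64(-4.6), np.float64(0.0332)), 'R': (np.float64(354.7), np.float64(0.0324))} joint [ 0.6622  0.1921 -5.3126] [-0.1 -0.1 -0.7  0.1  0.8  0. ]
top b [0.6521 0.0212] {'Y': (np.float64(-22.5), np.float64(0.0329)), 'R': (np.float64(335.2), np.float64(0.0316))} joint [ 6.53400e-01  2.08000e-02 -2.41939e+01] [-0.2  0.2 -1.1  0.2  1.2 -0.4]
top c [ 0.6452 -0.1805] {'Y': (np.float64(16.2), np.float64(0.0356)), 'R': (np.float64(19.1), np.float64(0.033))} joint [ 0.6454 -0.1813 16.4509] [ 1.1  0.5 -1.3  0.3  0.2 -0.8]
t 40.57 pos [ 0.4286 -0.3018  0.1974] yaw -29.98 q6 -18.1 F [ 0.9 -0.5 -3.2] T [-0.02  0.04  0.07] w 0.0143 gf 79.8
```

View pics/look7.png

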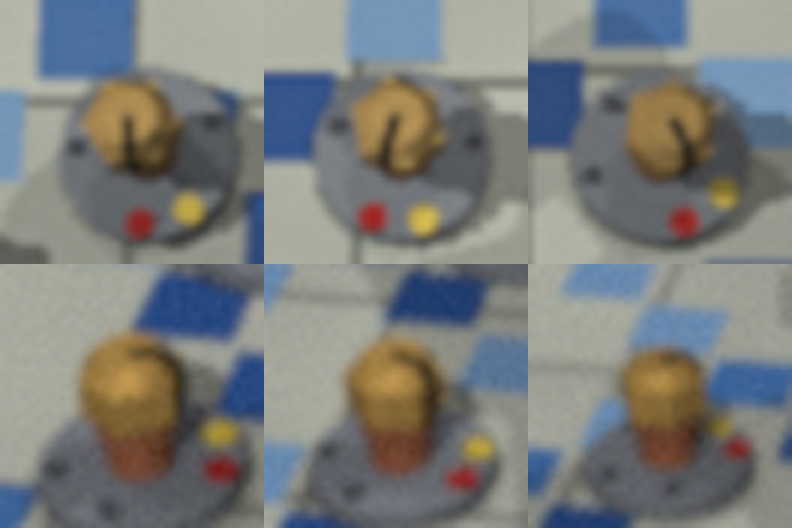

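```bash
cat > st2.py <<'E'
from h import *
import sys
SC=8
def run(n,im,I,C,k,pr):
    f=240/np.tan(np.radians(im['fovy']/2)); T=np.array(im['cam_to_world'])
    proj=lambda P:(lambda p:np.c_[p[:,0]/p[:,2]*f+im['cx'],p[:,1]/p[:,2]*f+im['cy']])((P-T[:3,3])@T[:3,:3])
    c=np.array([*C[k],0]); o=np.round(proj((c+[0,0,.058])[None])[0]).astype(int)-15
    V=I.max(2)[o[1]:o[1]+31,o[0]:o[0]+31].astype(np.float32)
    view=T[:3,3]-c; view/=np.linalg.norm(view)
    best=[]
    hexv=[]
    for th in np.arange(pr-30,pr+31,1.):
        a=np.radians(th); e=np.array([np.cos(a),np.sin(a),0]); s=np.array([-e[1],e[0],0])
        def draw(dx):
            st=np.zeros((31*SC,31*SC),np.float32); nut=st.copy()
            P=lambda q:((proj(c+dx+np.array(q))-o+.5)*SC).astype(np.int32)
            ph=[np.array([np.cos(a+np.pi/6+i*np.pi/3),np.sin(a+np.pi/6+i*np.pi/3),0])*.02194 for i in range(6)]
            cv2.fillPoly(nut,[cv2.convexHull(P([p+[0,0,z] for p in ph for z in (.041,.058)]+[p*.0135/.02194+[0,0,.066] for p in ph]))],1)
            segs=[(0,.066,.0135,.066),(.0135,.066,.019,.058)]
            if e@view>0.05: segs.append((.019,.058,.019,.040))
            for r0,z0,r1,z1 in segs:
                cv2.fillConvexPoly(st,P([e*r0+s*h+[0,0,z0] for h in(-.0016,.0016)]+[e*r1+s*h+[0,0,z1] for h in(.0016,-.0016)]),1)
            dn=lambda m:cv2.GaussianBlur(cv2.resize(m,(31,31),interpolation=cv2.INTER_AREA),(0,0),.9)
            return dn(st),dn(nut)>.85
        for dx in np.arange(-.003,.0031,.0015):
            for dy in np.arange(-.003,.0031,.0015):
                s_,m=draw(np.array([dx,dy,0]))
                x=s_[m]; yv=V[m]
                A=np.c_[np.ones(m.sum()),x,np.argwhere(m)-15]; co=np.linalg.lstsq(A,yv,rcond=None)[0]; r=yv-A@co
                best.append((1-r.var()/yv.var() if co[1]<0 else -1,th,dx,dy))
    best.sort(reverse=True); b=np.array(best[:8])
    return round(b[0][0],2),b[0][1:].tolist(),'avg',(np.average(b[:,1],weights=b[:,0])).round(1)
C={'a':(.662,.1918),'b':(.6525,.0198),'c':(.647,-.1825)}
for n,sh in (('top',(.0004,.0006)),('side',(.0004,.0026))):
    Cs={k:np.array(v)+sh for k,v in C.items()}
    if sys.argv[1]=='test':
        im=shot(n)
        for t,pr in (('0',dict(a=-24,b=-37,c=8)),('3',dict(a=-141,b=-163,c=-109)),('4',dict(a=-141,b=-163,c=-124))):
            I=cv2.imread(f'pics/{n}{t}.png')
            for k in 'abc': print(n,t,k,pr[k],run(n,im,I,Cs,k,pr[k]))
        t=None
    else:
        ims=[shot(n) for _ in range(4)]; im=ims[0]; I=np.mean([rgb(i) for i in ims],0); pr=eval(sys.argv[1])
        for k in pr: print(n,k,pr[k],run(n,im,I,Cs,k,pr[k]))
E
python3 st2.py test & wait; python3 st2.py "dict(a=-180,b=-200,c=-160)"
```

```text
top 0 a -24 (np.float64(0.72), [5.0, -0.003, -0.003], 'avg', np.float64(2.5))
top 0 b -37 (np.float64(0.68), [-13.0, -0.003, -0.0015], 'avg', np.float64(-21.2))
top 0 c 8 (np.float64(0.61), [12.0, 0.0015000000000000005, 0.0], 'avg', np.float64(14.9))
top 3 a -141 (np.float64(0.84), [-144.0, -0.0015, -0.003], 'avg', np.float64(-141.5))
top 3 b -163 (np.float64(0.85), [-167.0, -0.0015, -0.0015], 'avg', np.float64(-166.6))
top 3 c -109 (np.float64(0.61), [-103.0, -0.003, -0.003], 'avg', np.float64(-100.4))
top 4 a -141 (np.float64(0.84), [-144.0, -0.0015, -0.003], 'avg', np.float64(-141.5))
top 4 b -163 (np.float64(0.85), [-167.0, -0.0015, -0.0015], 'avg', np.float64(-165.9))
top 4 c -124 (np.float64(0.77), [-126.0, -0.003, -0.003], 'avg', np.float64(-125.9))
side 0 a -24 (np.float64(0.68), [-37.0, -0.003, 0.003], 'avg', np.float64(-26.6))
side 0 b -37 (np.float64(0.68), [-9.0, -0.003, 0.003], 'avg', np.float64(-22.2))
side 0 c 8 (np.float64(0.75), [26.0, -0.003, -0.0015], 'avg', np.float64(28.4))
side 3 a -141 (np.float64(0.64), [-139.0, -0.003, -0.003], 'avg', np.float64(-133.4))
side
[... 268 characters left out ...]
de 4 b -163 (np.float64(0.62), [-162.0, -0.003, 0.0015000000000000005], 'avg', np.float64(-158.0))
side 4 c -124 (np.float64(0.62), [-154.0, 0.003, 0.003], 'avg', np.float64(-134.6))
top a -180 (np.float64(0.87), [-179.0, -0.003, -0.0015], 'avg', np.float64(-177.8))
top b -200 (np.float64(0.76), [-196.0, -0.0015, 0.0015000000000000005], 'avg', np.float64(-195.1))
top c -160 (np.float64(0.82), [-166.0, -0.003, -0.003], 'avg', np.float64(-162.8))
side a -180 (np.float64(0.79), [-196.0, -0.003, -0.003], 'avg', np.float64(-194.8))
side b -200 (np.float64(0.82), [-215.0, -0.003, -0.0015], 'avg', np.float64(-216.0))
side c -160 (np.float64(0.64), [-139.0, -0.003, 0.003], 'avg', np.float64(-147.1))
```

Parallax-corrected fits put all three nuts about 4-6° short of red, probably because the bar twists a little in the grip. I'll top each one up with the wrench.

```bash
python3 p.py "(.6468,-.1832,.16,-9),(.6468,-.1832,.12,-9)"
```

```text
t 41.07 pos [ 0.4284 -0.3023  0.1973] yaw -30.02 q6 -18.1 F [ 0.4  0.8 -4.9] T [-0.02 -0.03  0.03] w 0.0145 gf 79.8
[21.24, 12.95, 3.73, -0.0, 0.0, -21.0] rows 6.0
[0.0, 0.0, 4.0, 0.0, 0.0, 0.0] rows 1.0
```

Emit:
jog_arm --pt "21.2 13 0 0 0 -21" --pt "21.2 13 0 0 0 -21" --pt "21.2 13 0 0 0 -21" --pt "21.2 13 0 0 0 -21" --pt "21.2 13 0 0 0 -21" --pt "21.2 13 0 0 0 -21" --pt "21.2 13 3.7 0 0 -21" --pt "21.2 13 3.7 0 0 -21"

```text
time_s: 41.73
position: [0.6465, -0.1813, 0.1539]
tool_rot: [[0.154, 0.988, -0.009], [0.988, -0.154, 0.004], [0.003, -0.009, -1.0]]
ft_force: [-1.7, 1.1, -5.9]
grip_width: 0.0143
gripper_force: 79.8
```

Emit:
jog_arm --pt "0 0 0 0 0 0" --pt "0 0 0 0 0 0" --pt "0 0 0 0 0 0" --pt "0 0 1 0 0 0" --pt "0 0 2 0 0 0" --pt "0 0 3 0 0 0" --pt "0 0 3.9 0 0 0" --pt "0 0 3.9 0 0 0"

```text
time_s: 42.4
position: [0.6471, -0.184, 0.1209]
tool_rot: [[0.157, 0.988, 0.001], [0.988, -0.157, -0.0], [-0.0, 0.001, -1.0]]
ft_force: [0.4, -0.3, -3.6]
grip_width: 0.0147
gripper_force: 80.0
```

```bash
python3 p.py "(.6468,-.1832,.12,-34)"
```

```text
t 42.4 pos [ 0.6471 -0.184   0.1209] yaw -9.03 q6 -16.9 F [ 0.4 -0.3 -3.6] T [ 0.02  0.   -0.02] w 0.0147 gf 80.0
[0.07, -0.04, 0.09, 0.0, 0.0, 25.0] rows 3.5
```

Emit:
jog_arm --pt "0 0 0 0 0 7" --pt "0 0 0 0 0 14" --pt "0 0 0 0 0 20" --pt "0 0 0 0 0 25" --pt "0 0 0 0 0 25" --pt "0 0 0 0 0 25"

```text
time_s: 42.9
position: [0.6462, -0.1831, 0.1204]
tool_rot: [[0.557, 0.83, -0.003], [0.83, -0.557, 0.002], [-0.0, -0.003, -1.0]]
ft_force: [-3.6, 2.2, -3.1]
grip_width: 0.015
gripper_force: 80.0
```

Emit:
jog_arm --pt "0 0 0 0 0 -15" --pt "0 0 0 0 0 -15" --pt "0 0 -2 0 0 -15" --pt "0 0 -4 0 0 -15" --pt "0 0 -5 0 0 -15" --pt "0 0 -5 0 0 -15" --pt "0 0 -5 0 0 -15"

```text
time_s: 43.48
position: [0.6471, -0.1839, 0.1709]
tool_rot: [[0.325, 0.946, 0.0], [0.946, -0.325, -0.0], [-0.0, 0.001, -1.0]]
ft_force: [0.0, 0.4, -4.1]
grip_width: 0.0145
gripper_force: 80.0
```

```bash
python3 p.py "(.652,.0193,.17,-51),(.652,.0193,.12,-51)"
```

```text
t 43.48 pos [ 0.6471 -0.1839  0.1709] yaw -18.97 q6 -6.9 F [ 0.   0.4 -4.1] T [-0.03  0.03  0.03] w 0.0145 gf 80.0
[19.37, -6.14, 0.09, 0.0, 0.0, 32.0] rows 4.9
[0.0, 0.0, 5.0, 0.0, 0.0, 0.0] rows 1.2
```

Emit:
jog_arm --pt "19.4 -6.1 0 0 0 32" --pt "19.4 -6.1 0 0 0 32" --pt "19.4 -6.1 0 0 0 32" --pt "19.4 -6.1 0 0 0 32" --pt "19.4 -6.1 0 0 0 32" --pt "19.4 -6.1 0 0 0 32" --pt "19.4 -6.1 0 0 0 32" --pt "19.4 -6.1 0 0 0 32"

```text
time_s: 44.15
position: [0.6523, 0.0195, 0.17]
tool_rot: [[0.777, 0.63, -0.002], [0.63, -0.777, -0.0], [-0.002, -0.001, -1.0]]
ft_force: [-0.3, -0.0, -4.5]
grip_width: 0.015
gripper_force: 79.9
```

Emit:
jog_arm --pt "0 0 0 0 0 0" --pt "0 0 0 0 0 0" --pt "0 0 1.5 0 0 0" --pt "0 0 2.5 0 0 0" --pt "0 0 3.5 0 0 0" --pt "0 0 4.5 0 0 0" --pt "0 0 4.9 0 0 0" --pt "0 0 4.9 0 0 0"

```text
time_s: 44.82
position: [0.6524, 0.0194, 0.1215]
tool_rot: [[0.777, 0.629, -0.001], [0.629, -0.777, 0.0], [-0.001, -0.001, -1.0]]
ft_force: [-0.2, -0.5, -2.6]
grip_width: 0.0144
gripper_force: 79.9
```

```bash
python3 p.py "(.652,.0193,.12,-77)"
```

```text
t 44.82 pos [0.6524 0.0194 0.1215] yaw -51.03 q6 42.4 F [-0.2 -0.5 -2.6] T [-0.01  0.01 -0.  ] w 0.0144 gf 79.9
[-0.04, -0.02, 0.15, -0.0, 0.1, 26.0] rows 3.6
```

Emit:
jog_arm --pt "0 0 0 0 0 7" --pt "0 0 0 0 0 14" --pt "0 0 0 0 0 20" --pt "0 0 0 0 0 26" --pt "0 0 0 0 0 26" --pt "0 0 0 0 0 26"

```text
time_s: 45.32
position: [0.6526, 0.0199, 0.1227]
tool_rot: [[0.974, 0.228, 0.0], [0.228, -0.974, 0.001], [0.0, -0.0, -1.0]]
ft_force: [-1.6, 2.4, -2.7]
grip_width: 0.0147
gripper_force: 80.1
```

Emit:
jog_arm --pt "0 0 0 0 0 -15" --pt "0 0 0 0 0 -15" --pt "0 0 -2 0 0 -15" --pt "0 0 -4 0 0 -15" --pt "0 0 -5 0 0 -15" --pt "0 0 -5 0 0 -15" --pt "0 0 -5 0 0 -15"

```text
time_s: 45.9
position: [0.6526, 0.0195, 0.1722]
tool_rot: [[0.883, 0.47, 0.001], [0.47, -0.883, -0.0], [0.0, 0.0, -1.0]]
ft_force: [0.1, -0.0, -4.2]
grip_width: 0.0148
gripper_force: 80.1
```

```bash
python3 p.py "(.6617,.191,.17,-89),(.6617,.191,.12,-89)"
```

```text
t 45.9 pos [0.6526 0.0195 0.1722] yaw -61.95 q6 53.3 F [ 0.1 -0.  -4.2] T [ 0.05  0.04 -0.04] w 0.0148 gf 80.1
[8.87, -14.71, 0.22, 0.0, -0.0, 27.0] rows 4.1
[0.0, 0.0, 5.0, 0.0, 0.0, 0.0] rows 1.2
```

Emit:
jog_arm --pt "8.9 -14.7 0.2 0 0 27" --pt "8.9 -14.7 0.2 0 0 27" --pt "8.9 -14.7 0.2 0 0 27" --pt "8.9 -14.7 0.2 0 0 27" --pt "8.9 -14.7 0.2 0 0 27" --pt "8.9 -14.7 0.2 0 0 27" --pt "8.9 -14.7 0.2 0 0 27" --pt "8.9 -14.7 0.2 0 0 27"

```text
time_s: 46.57
position: [0.6621, 0.19, 0.1694]
tool_rot: [[1.0, 0.017, -0.002], [0.017, -1.0, -0.001], [-0.002, 0.001, -1.0]]
ft_force: [-0.4, 0.9, -4.0]
grip_width: 0.0143
gripper_force: 80.0
```

Emit:
jog_arm --pt "0 0 0 0 0 0" --pt "0 0 0 0 0 0" --pt "0 0 1.5 0 0 0" --pt "0 0 2.5 0 0 0" --pt "0 0 3.5 0 0 0" --pt "0 0 4.5 0 0 0" --pt "0 0 4.9 0 0 0" --pt "0 0 4.9 0 0 0"

```text
time_s: 47.23
position: [0.6622, 0.191, 0.121]
tool_rot: [[1.0, 0.017, -0.0], [0.017, -1.0, -0.0], [-0.0, 0.0, -1.0]]
ft_force: [0.2, 0.4, -3.2]
grip_width: 0.0143
gripper_force: 80.0
```

```bash
python3 p.py "(.6617,.191,.12,-113)"
```

```text
t 47.23 pos [0.6622 0.191  0.121 ] yaw -89.02 q6 95.3 F [ 0.2  0.4 -3.2] T [-0.01 -0.04 -0.04] w 0.0143 gf 80.0
[-0.05, -0.0, 0.1, 0.0, 0.0, 24.0] rows 3.3
```

Emit:
jog_arm --pt "0 0 0 0 0 7" --pt "0 0 0 0 0 14" --pt "0 0 0 0 0 20" --pt "0 0 0 0 0 24" --pt "0 0 0 0 0 24" --pt "0 0 0 0 0 24"

```text
time_s: 47.73
position: [0.662, 0.1916, 0.1212]
tool_rot: [[0.921, -0.389, -0.001], [-0.389, -0.921, 0.001], [-0.001, -0.001, -1.0]]
ft_force: [-0.8, 3.2, -4.8]
grip_width: 0.0147
gripper_force: 79.9
```

Emit:
jog_arm --pt "0 0 0 0 0 -15" --pt "0 0 0 0 0 -15" --pt "0 0 -2 0 0 -15" --pt "0 0 -4 0 0 -15" --pt "0 0 -7 0 0 -15" --pt "0 0 -8 0 0 -15" --pt "0 0 -8 0 0 -15"

```text
time_s: 48.32
position: [0.6634, 0.191, 0.2045]
tool_rot: [[0.99, -0.138, 0.007], [-0.138, -0.99, 0.0], [0.007, -0.001, -1.0]]
ft_force: [0.2, 0.2, -4.4]
grip_width: 0.0146
gripper_force: 80.2
```

```bash
python3 p.py "(.54,-.05,.2,-60),(.4275,-.303,.2,-21)"
```

```text
t 48.32 pos [0.6634 0.191  0.2045] yaw -97.95 q6 104.2 F [ 0.2  0.2 -4.4] T [ 0.01 -0.01  0.01] w 0.0146 gf 80.2
[-8.89, 25.58, 0.36, 0.1, -0.4, -37.9] rows 6.5
[-22.39, 16.29, 0.0, 0.0, 0.0, -39.0] rows 6.6
```

Emit:
jog_arm --pt "-8.9 25.6 0.4 0 0 -38" --pt "-8.9 25.6 0.4 0 0 -38" --pt "-8.9 25.6 0.4 0 0 -38" --pt "-8.9 25.6 0.4 0 0 -38" --pt "-8.9 25.6 0.4 0 0 -38" --pt "-8.9 25.6 0.4 0 0 -38" --pt "-8.9 25.6 0.4 0 0 -38" --pt "-8.9 25.6 0.4 0 0 -38"

```text
time_s: 48.98
position: [0.5359, -0.0538, 0.1958]
tool_rot: [[0.868, 0.497, -0.003], [0.497, -0.868, -0.001], [-0.003, -0.001, -1.0]]
ft_force: [1.4, 0.2, -3.8]
grip_width: 0.0146
gripper_force: 80.1
```

Emit:
jog_arm --pt "-22.4 16.3 0 0 0 -39" --pt "-22.4 16.3 0 0 0 -39" --pt "-22.4 16.3 0 0 0 -39" --pt "-22.4 16.3 0 0 0 -39" --pt "-22.4 16.3 0 0 0 -39" --pt "-22.4 16.3 0 0 0 -39" --pt "-22.4 16.3 0 0 0 -39" --pt "-22.4 16.3 0 0 0 -39"

```text
time_s: 49.65
position: [0.4237, -0.307, 0.1959]
tool_rot: [[0.36, 0.933, -0.002], [0.933, -0.36, -0.001], [-0.001, -0.001, -1.0]]
ft_force: [0.1, -0.3, -3.9]
grip_width: 0.0146
gripper_force: 80.1
```

```bash
python3 look.py 8;  python3 stripe.py 8 "dict(a=-182,b=-203,c=-160)" 2>&1 | grep " 8 "; python3 st2.py "dict(a=-180,b=-200,c=-160)"; python3 p.py "(.429,-.306,.19,-21),(.429,-.306,.127,-21)"
```

```text
top 8 {'a': ([-48.5931, -181.0, 0.0, -0.001], np.float64(-179.3), np.float64(2.6)), 'b': ([-52.8521, -203.0, 0.0, 0.001], np.float64(-203.7), np.float64(2.2)), 'c': ([-43.3383, -159.0, 0.0, 0.0], np.float64(-161.3), np.float64(2.5))}
side 8 {'a': ([-28.029, -189.0, -0.001, -0.001], np.float64(-190.5), np.float64(2.3)), 'b': ([-30.1949, -213.0, -0.001, 0.0], np.float64(-211.2), np.float64(2.5)), 'c': ([-10.8765, -182.0, -0.001, -0.001], np.float64(-180.9), np.float64(3.5))}
top a -180 (np.float64(0.86), [-185.0, -0.003, -0.0015], 'avg', np.float64(-181.0))
top b -200 (np.float64(0.78), [-204.0, -0.0015, 0.0015000000000000005], 'avg', np.float64(-201.3))
top c -160 (np.float64(0.83), [-165.0, -0.003, -0.0015], 'avg', np.float64(-160.5))
side a -180 (np.float64(0.79), [-199.0, -0.003, -0.003], 'avg', np.float64(-199.5))
side b -200 (np.float64(0.8), [-220.0, -0.003, -0.0015], 'avg', np.float64(-219.0))
side c -160 (np.float64(0.63), [-170.0, -0.003, 0.0], 'avg', np.float64(-159.5))
t 50.25 pos [ 0.4261 -0.3026  0.1974] yaw -20.96 q6 -27.4 F [ 1.   0.5 -3.3] T [-0.01 -0.   -0.04] w 0.0145 gf 80.1
[-0.21, 0.39, 0.74, 0.0, 0.0, 0.0] rows 0.2
[0.0, 0.0, 6.3, 0.0, 0.0, 0.0] rows 1.5
```

View pics/look8.png

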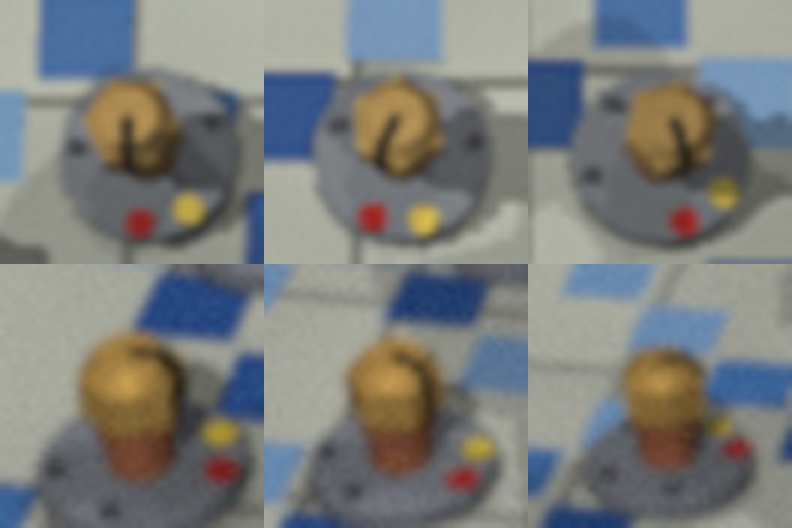

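All three stripes now point at their red dots: A at (125,170) against (140,222), B at (380,163) against (373,217), and C at (685,165) against (685,222). Next I'll set the wrench on the stand.

Emit:
jog_arm --pt "-0.2 0.4 0.7 0 0 0" --pt "-0.2 0.4 0.7 0 0 0" --pt "-0.2 0.4 3 0 0 0" --pt "-0.2 0.4 5 0 0 0" --pt "-0.2 0.4 6 0 0 0" --pt "-0.2 0.4 6.5 0 0 0" --pt "-0.2 0.4 6.7 0 0 0" --pt "-0.2 0.4 6.8 0 0 0"

```text
time_s: 50.92
position: [0.429, -0.3066, 0.1295]
tool_rot: [[0.359, 0.933, 0.0], [0.933, -0.359, -0.0], [-0.0, 0.0, -1.0]]
ft_force: [-0.1, 0.2, -3.0]
grip_width: 0.0149
gripper_force: 80.0
```

Emit:
jog_arm --pt "0 0 0 0 0 0" --pt "0 0 0.1 0 0 0" --pt "0 0 0.2 0 0 0" --pt "0 0 0.2 0 0 0"

```text
time_s: 51.25
position: [0.4289, -0.3064, 0.1275]
tool_rot: [[0.359, 0.933, 0.0], [0.933, -0.359, -0.0], [-0.0, 0.0, -1.0]]
ft_force: [-0.3, -0.6, -3.2]
grip_width: 0.0146
gripper_force: 80.0
```

```bash
python3 p.py "(.429,-.306,.126,-21)"
```

```text
t 51.25 pos [ 0.4289 -0.3064  0.1275] yaw -21.02 q6 -27.4 F [-0.3 -0.6 -3.2] T [-0.04 -0.01 -0.01] w 0.0146 gf 80.0
[0.04, -0.0, 0.15, 0.0, 0.0, -0.0] rows 0.0
```

Emit:
jog_arm --pt "0 0 0.1 0 0 0" --pt "0 0 0.15 0 0 0" --pt "0 0 0.15 0 0 0" --pt "0 0 0.15 0 0 0"

```text
time_s: 51.58
position: [0.4289, -0.3065, 0.1263]
tool_rot: [[0.359, 0.933, 0.0], [0.933, -0.359, -0.001], [-0.0, 0.001, -1.0]]
ft_force: [-0.9, 1.5, 2.6]
grip_width: 0.0145
gripper_force: 80.8
```

```bash
python3 p.py ""
cat > stw.py <<'E'
from h import *
o=env.observe(); p=np.array(o['position'])
for n in ['top','side']:
    im=shot(n); W=world(im); hsv=cv2.cvtColor(im['frame'],cv2.COLOR_RGB2HSV).astype(int); V=hsv[...,2]
    nr=near(W,(.429,-.305),.075)
    st=nr&(W[...,2]>.042)&(W[...,2]<.056)
    r=cv2.minAreaRect(W[st][:,:2].astype(np.float32)*1000); print(n,'stand',st.sum(),np.round(r[0],1),np.round(r[1],1),round(r[2],1))
    so=near(W,(.429,-.305),.045)&(W[...,2]>.056)&(W[...,2]<.082)
    q=W[so]; print('socket',so.sum(),np.nanpercentile(q[:,:2],[2,98],axis=0).round(4).tolist(),circ(q[(q[:,2]<.073)][:,:2],.0285).round(4))
    save(im,n+'st',(150,330,320,500) if n=='side' else (190,320,350,480),2.2 if n=='side' else 3)
a=cv2.imread('pics/sidest.png'); b=cv2.imread('pics/topst.png'); h=max(len(a),len(b)); cv2.imwrite('pics/st9.png',np.hstack([np.pad(x,((0,h-len(x)),(0,0),(0,0))) for x in (b,a)]))
E
python3 stw.py
```

```text
t 51.58 pos [ 0.4289 -0.3065  0.1263] yaw -21.02 q6 -27.4 F [-0.9  1.5  2.6] T [0.18 0.2  0.01] w 0.0145 gf 80.8
top stand 0 [0. 0.] [0. 0.] 0.0
  return np.nanmean(a, axis, out=out, keepdims=keepdims)
h.py:19: RuntimeWarning: Mean of empty slice.
  return least_squares(lambda c:np.hypot(P[:,0]-c[0],P[:,1]-c[1])-r,P.mean(0),loss='soft_l1',f_scale=.001).x
  ret = um.true_divide(
Traceback (most recent call last):
  File "stw.py", line 9, in <module>
    q=W[so]; print('socket',so.sum(),np.nanpercentile(q[:,:2],[2,98],axis=0).round(4).tolist(),circ(q[(q[:,2]<.073)][:,:2],.0285).round(4))
                                                                                               ~~~~^^^^^^^^^^^^^^^^^^^^^^^^^^^^^^
  File "h.py", line 19, in circ
    return least_squares(lambda c:np.hypot(P[:,0]-c[0],P[:,1]-c[1])-r,P.mean(0),loss='soft_l1',f_scale=.001).x
           ~~~~~~~~~~~~~^^^^^^^^^^^^^^^^^^^^^^^^^^^^^^^^^^^^^^^^^^^^^^^^^^^^^^^^^^^^^^^^^^^^^^^^^^^^^^^^^^^^
ValueError: Initial guess is outside of provided bounds
```

Emit:
jog_arm --pt "0 0 0 0 0 0" --pt "0 0 0 0 0 0" --pt "0 0 0 0 0 0" --pt "0 0 -3 0 0 0" --pt "0 0 -7 0 0 0" --pt "0 0 -10 0 0 0" --pt "0 0 -10 0 0 0" --pt "0 0 -10 0 0 0" --hand 0.5

```text
time_s: 52.3
position: [0.4292, -0.3067, 0.2271]
tool_rot: [[0.359, 0.933, 0.002], [0.933, -0.359, -0.003], [-0.002, 0.003, -1.0]]
ft_force: [1.1, -1.0, -1.2]
grip_width: 0.043
gripper_force: 0.0
```

```bash
python3 p.py "(.43,-.02,.22,10),(.43,.057,.2,82)"
```

```text
t 52.3 pos [ 0.4292 -0.3067  0.2271] yaw -21.02 q6 -27.4 F [ 1.1 -1.  -1.2] T [0.   0.06 0.02] w 0.043 gf 0.0
[26.8, -10.21, 0.63, 0.1, 0.1, -31.0] rows 6.9
[7.58, 1.34, 2.0, 0.0, 0.0, -72.0] rows 10.1
```

Emit:
jog_arm --pt "19 -7.4 -1 0 0 -31" --pt "19 -7.4 -1 0 0 -31" --pt "19 -7.4 -1 0 0 -31" --pt "19 -7.4 -1 0 0 -31" --pt "19 -7.4 -1 0 0 -31" --pt "19 -7.4 -1 0 0 -31" --pt "19 -7.4 -1 0 0 -31" --pt "19 -7.4 -1 0 0 -31" --hand 1

```text
time_s: 52.97
position: [0.4278, -0.1027, 0.235]
tool_rot: [[-0.173, 0.985, -0.001], [0.985, 0.173, 0.0], [0.001, -0.001, -1.0]]
ft_force: [1.0, -0.3, 0.4]
grip_width: 0.0853
gripper_force: 0.0
```

```bash
python3 p.py ""; sed -i 's/^    q=W\[so\].*$/    q=W[so]; print("socket",so.sum(),np.nanpercentile(q[:,:2],[2,98],axis=0).round(4).tolist())/' stw.py; cat >> stw.py <<'E'
E
python3 stw.py; python3 m1.py | egrep "top|side|orange|green|bar"
```

```text
t 52.97 pos [ 0.4278 -0.1027  0.235 ] yaw 9.97 q6 -38.9 F [ 1.  -0.3  0.4] T [-0.05  0.01  0.01] w 0.0853 gf 0.0
top stand 387 [ 429.3 -303.4] [90. 70.] 66.9
socket 195 [[0.4025, -0.3285], [0.451, -0.2768]]
side stand 237 [ 429.5 -299.8] [98.8 70.7] 66.7
socket 222 [[0.4018, -0.3256], [0.454, -0.2719]]
top floor z 0.534110299765477
orange [0.4717 0.2131] mark 20 117.93127659574779 0.013177870772325535
green [0.4332 0.0595] mark 31 -13.96991209119547 0.011138582432259616
dock_orange [ 0.5179 -0.4048] meanC [ 0.5162 -0.4037] reader [ 0.5898 -0.3827] ((36.17928695678711, 70.57283782958984), 14.98255729675293) dir 17.066153690319986 0.07524704212827674
dock_green [0.5954 0.3563] meanC [0.5657 0.3266] reader [0.611 0.3  ] ((29.983585357666016, 18.581438064575195), 17.75346565246582) dir -74.46343433185551 0.05840450958488407
bar ((0.0, 0.0), (0.0, 0.0), 0.0)
side floor z 0.46809877618496104
orange [0.4694 0.2178] mark 9 112.08738851810392 0.007566564874086559
green [0.4314 0.0614] mark 8 -20.32145314196484 0.017072903616285152
dock_orange [ 0.5145 -0.4019] meanC [ 0.5154 -0.4004] reader [ 0.59  -0.382] ((34.62119674682617, 78.13038635253906), 15.307768821716309) dir 14.784642975582768 0.07807445946857232
dock_green [0.5385 0.353 ] meanC [0.5374 0.3514] reader [0.6102 0.3308] ((72.25352478027344, 37.3649787902832), 76.08487701416016) dir -17.19874482948919 0.07501834201860844
bar ((0.0, 0.0), (0.0, 0.0), 0.0)m1.py:34: RuntimeWarning: Mean of empty slice
  print('socket mid',np.nanmean(W[so],0))
```

View pics/st9.png

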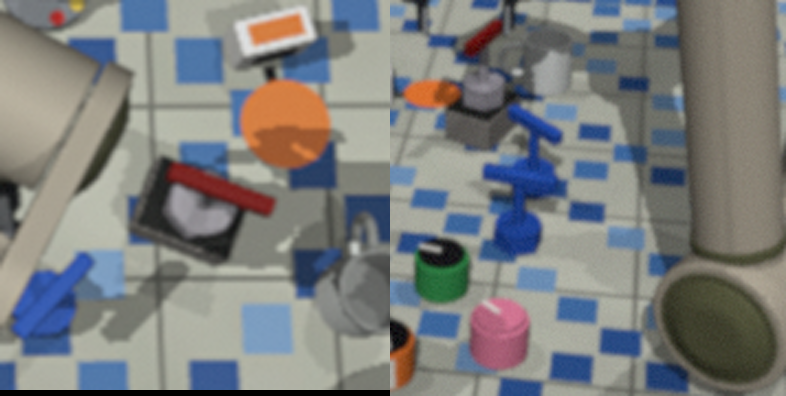

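The wrench stands upright and centred on the block (socket around (200,205) on the black top). I'll clear the view and measure the cartridges and docks.

Emit:
jog_arm --pt "-11.3 -5 -2.5 0 0 0" --pt "-11.3 -5 -2.5 0 0 0" --pt "-11.3 -5 -2.5 0 0 0" --pt "-11.3 -5 -2.5 0 0 0" --pt "-11.3 -5 -2.5 0 0 0"

```text
time_s: 53.58
position: [0.3976, -0.2248, 0.2606]
tool_rot: [[-0.168, 0.986, -0.0], [0.986, 0.168, 0.0], [0.0, -0.0, -1.0]]
ft_force: [-0.1, -0.3, -0.9]
grip_width: 0.0852
gripper_force: 0.0
```

```bash
cat > ct.py <<'E'
from h import *
import sys
CC=eval(sys.argv[1]) if len(sys.argv)>1 else dict(orange=(.4705,.211),green=(.432,.057))
for n in ['top','side']:
    ims=[shot(n) for _ in range(3)]; im=ims[0]; I=np.mean([rgb(i) for i in ims],0)
    W=np.nanmedian([world(i) for i in ims],0)
    hsv=cv2.cvtColor(I.astype(np.uint8),cv2.COLOR_RGB2HSV).astype(int); H,S,V=[hsv[...,i] for i in range(3)]
    for k,c in CC.items():
        m=near(W,c,.05)&(W[...,2]>.042)&(W[...,2]<.062)
        if m.sum()<50: print(n,k,'hidden',m.sum()); continue
        hu=cv2.convexHull(np.argwhere(m&(W[...,2]>.048)).astype(np.float32)).reshape(-1,2)
        c1=circ(onplane(im,hu,.051),.027)
        w=near(W,c1,.03)&(W[...,2]>.046)&(I.min(2)>105)&(S<80)
        P=onplane(im,np.argwhere(w),.052); wt=np.clip(I.min(2)[w]-90,0,None); mu=np.average(P,0,wt); d=mu-c1
        ev,E=np.linalg.eigh(np.cov((P-mu).T,aweights=wt)); e=E[:,1]*np.sign(E[:,1]@d)
        print(n,k,'cen',c1.round(4),'pca',ang(e).round(1),'cen-dir',ang(d).round(1),np.hypot(*d).round(4),len(P))
    for k,c,h in (('dock_orange',(.515,-.403),(3,14)),('dock_green',(.5375,.351),(45,90))):
        m=near(W,c,.05)&(W[...,2]<.006)&(H>=h[0])&(H<=h[1])&(S>100)
        hu=cv2.convexHull(np.argwhere(m).astype(np.float32)).reshape(-1,2); c1=circ(onplane(im,hu,0),.042)
        rd=near(W,np.array(c)+(.073,.018 if 'or' in k else -.018),.05)&(W[...,2]>.049)&(W[...,2]<.065)
        Q=onplane(im,np.argwhere(rd),.055); r=cv2.minAreaRect(Q.astype(np.float32)*1000); b=np.array(r[0])/1000; A=(r[2]+(0 if r[1][0]<r[1][1] else 90)+90)%180-90
        print(n,k,m.sum(),'pad',c1.round(4),'reader',b.round(4),np.round(r[1],1),'rect',round(A,1),'dir',ang(b-c1).round(1),np.hypot(*(b-c1)).round(4))
E
python3 ct.py
```

```text
top orange cen [0.4706 0.2109] pca 113.0 cen-dir 108.4 0.0138 32
top green cen [0.4306 0.0556] pca -13.7 cen-dir -9.1 0.0152 31
top dock_orange 95 pad [ 0.5151 -0.4027] reader [ 0.5889 -0.3821] [35.5 70.1] rect 14.2 dir 15.6 0.0766
top dock_green 660 pad [0.5372 0.3498] reader [0.6087 0.3273] [70.5 35.5] rect -15.8 dir -17.5 0.0749
side orange cen [0.4695 0.2158] pca 109.0 cen-dir 109.3 0.0109 23
side green cen [0.4326 0.0605] pca -14.1 cen-dir -21.1 0.0132 21
side dock_orange 257 pad [ 0.5147 -0.4015] reader [ 0.588  -0.3727] [33.5 77. ] rect 14.8 dir 21.5 0.0788
side dock_green 800 pad [0.5379 0.3508] reader [0.6091 0.3351] [73.1 36.4] rect -15.0 dir -12.5 0.0729ct.py:6: RuntimeWarning: All-NaN slice encountered
  W=np.nanmedian([world(i) for i in ims],0)
```

```bash
python3 p.py "(.43,-.05,.2,45),(.431,.0552,.12,76.5),(.431,.0552,.010,76.5)"
```

```text
t 53.88 pos [ 0.3985 -0.2215  0.2607] yaw 10.07 q6 -54.1 F [ 0.  -0.8 -0. ] T [ 0.01  0.05 -0.02] w 0.0855 gf 0.0
[16.33, 6.1, 6.08, -0.0, -0.0, -34.9] rows 4.9
[7.37, 7.51, 8.0, 0.0, 0.0, -31.5] rows 4.4
[0.0, 0.0, 11.0, 0.0, 0.0, 0.0] rows 2.6
```

Emit:
jog_arm --pt "16.3 6.1 6 0 0 -35" --pt "16.3 6.1 6 0 0 -35" --pt "16.3 6.1 6 0 0 -35" --pt "16.3 6.1 6 0 0 -35" --pt "16.3 6.1 6 0 0 -35" --pt "16.3 6.1 6 0 0 -35" --pt "16.3 6.1 6 0 0 -35"

```text
time_s: 54.47
position: [0.4301, -0.0501, 0.2008]
tool_rot: [[-0.708, 0.706, -0.0], [0.706, 0.708, -0.0], [0.0, -0.0, -1.0]]
ft_force: [-0.2, -0.9, -0.2]
grip_width: 0.0854
gripper_force: 0.0
```

Emit:
jog_arm --pt "7.4 7.5 8 0 0 -31.5" --pt "7.4 7.5 8 0 0 -31.5" --pt "7.4 7.5 8 0 0 -31.5" --pt "7.4 7.5 8 0 0 -31.5" --pt "7.4 7.5 8 0 0 -31.5" --pt "7.4 7.5 8 0 0 -31.5" --pt "7.4 7.5 8 0 0 -31.5" --pt "7.4 7.5 8 0 0 -31.5"

```text
time_s: 55.13
position: [0.4313, 0.0532, 0.1213]
tool_rot: [[-0.971, 0.238, 0.001], [0.238, 0.971, -0.0], [-0.001, 0.0, -1.0]]
ft_force: [-0.3, -0.2, -0.2]
grip_width: 0.0855
gripper_force: 0.0
```

```bash
python3 p.py "(.431,.0552,.010,76.5),"
```

```text
t 55.13 pos [0.4313 0.0532 0.1213] yaw 76.26 q6 -84.9 F [-0.3 -0.2 -0.2] T [ 0.01 -0.03 -0.03] w 0.0855 gf 0.0
[0.09, 0.18, 11.13, 0.0, 0.1, -0.2] rows 2.7
```

Emit:
jog_arm --pt "0.1 0.1 4 0 0 0" --pt "0.1 0.1 8 0 0 0" --pt "0.1 0.1 11 0 0 0" --pt "0.1 0.1 11 0 0 0" --pt "0.1 0.1 11 0 0 0"

```text
time_s: 55.55
position: [0.43, 0.0548, 0.0108]
tool_rot: [[-0.972, 0.236, -0.002], [0.236, 0.972, 0.0], [0.002, -0.0, -1.0]]
ft_force: [0.8, 1.1, 0.1]
grip_width: 0.0856
gripper_force: 0.0
```

Emit:
jog_arm --pt "0 0 0 0 0 0" --pt "0 0 0 0 0 0" --pt "0 0 0 0 0 0" --pt "0 0 0 0 0 0" --pt "0 0 0 0 0 0" --pt "0 0 0 0 0 0" --hand 0 --newtons 40

```text
time_s: 56.05
position: [0.4314, 0.055, 0.0129]
tool_rot: [[-0.972, 0.234, 0.005], [0.234, 0.972, -0.001], [-0.005, 0.0, -1.0]]
ft_force: [-1.2, -0.3, 7.0]
grip_width: 0.0626
gripper_force: 42.4
```

```bash
python3 p.py "(.431,.0552,.13,76.5),(.49,.21,.13,75),(.536,.349,.13,74.2),(.536,.349,.0105,74.2)"
```

```text
t 56.05 pos [0.4314 0.055  0.0129] yaw 76.45 q6 -84.9 F [-1.2 -0.3  7. ] T [ 0.04  0.09 -0.08] w 0.0626 gf 42.4
[-0.01, 0.01, -11.71, 0.0, 0.3, -0.1] rows 2.8
[-2.12, 16.43, 0.0, 0.0, 0.0, 1.5] rows 4.0
[-0.85, 14.62, 0.0, 0.0, 0.0, 0.8] rows 3.5
[0.0, 0.0, 11.95, 0.0, 0.0, 0.0] rows 2.9
```

Emit:
jog_arm --pt "0 0 -3 0 0 0" --pt "0 0 -7 0 0 0" --pt "0 0 -11 0 0 0" --pt "0 0 -11.5 0 0 0" --pt "0 0 -11.5 0 0 0"

```text
time_s: 56.47
position: [0.4312, 0.0551, 0.129]
tool_rot: [[-0.972, 0.234, 0.008], [0.234, 0.972, -0.001], [-0.008, 0.001, -1.0]]
ft_force: [-0.5, 0.8, -2.5]
grip_width: 0.0629
gripper_force: 46.7
```

Emit:
jog_arm --pt "-3 31 0 0 0 2.3" --pt "-3 31 0 0 0 2.3" --pt "-3 31 0 0 0 2.3" --pt "-3 31 0 0 0 2.3" --pt "-3 31 0 0 0 2.3" --pt "-3 31 0 0 0 2.3" --pt "-3 31 0 0 0 2.3" --pt "-3 31 0 0 0 2.3"

```text
time_s: 57.13
position: [0.5315, 0.3535, 0.1239]
tool_rot: [[-0.963, 0.27, -0.002], [0.27, 0.963, 0.0], [0.002, -0.0, -1.0]]
ft_force: [0.6, -1.7, -2.9]
grip_width: 0.063
gripper_force: 46.4
```

Emit:
jog_arm --pt "0 0 0 0 0 0" --pt "0 0 0 0 0 0" --pt "0 0 0 0 0 0" --pt "0 0 0 0 0 0"

```text
time_s: 57.47
position: [0.5314, 0.3485, 0.1253]
tool_rot: [[-0.962, 0.274, -0.001], [0.274, 0.962, -0.001], [0.001, -0.001, -1.0]]
ft_force: [0.2, 0.7, -2.9]
grip_width: 0.0629
gripper_force: 46.4
```

```bash
python3 p.py "(.5365,.349,.011,74.2),"
```

```text
t 57.47 pos [0.5314 0.3485 0.1253] yaw 74.11 q6 -51.5 F [ 0.2  0.7 -2.9] T [ 0.01  0.02 -0.02] w 0.0629 gf 46.4
[-0.49, 0.2, 11.43, -0.1, -0.1, -0.1] rows 2.7
```

Emit:
jog_arm --pt "-0.5 0.2 4 0 0 0" --pt "-0.5 0.2 8 0 0 0" --pt "-0.5 0.2 10 0 0 0" --pt "-0.5 0.2 11 0 0 0" --pt "-0.5 0.2 11.2 0 0 0" --pt "-0.5 0.2 11.3 0 0 0" --pt "-0.5 0.2 11.3 0 0 0"

```text
time_s: 58.05
position: [0.5377, 0.3501, 0.0139]
tool_rot: [[-0.962, 0.273, 0.002], [0.273, 0.962, 0.001], [-0.002, 0.001, -1.0]]
ft_force: [0.0, -0.4, -1.9]
grip_width: 0.0629
gripper_force: 47.5
```

```bash
python3 p.py "(.5365,.349,.011,74.2),"
```

```text
t 58.05 pos [0.5377 0.3501 0.0139] yaw 74.15 q6 -51.6 F [ 0.  -0.4 -1.9] T [-0.05  0.02  0.01] w 0.0629 gf 47.5
[0.09, -0.14, 0.29, 0.1, 0.1, -0.1] rows 0.1
```

Emit:
jog_arm --pt "0 0 0 0 0 0" --pt "0 0 0 0 0 0" --pt "0 0 0 0 0 0" --pt "0 0 -3 0 0 0" --pt "0 0 -7 0 0 0" --pt "0 0 -11 0 0 0" --pt "0 0 -11 0 0 0" --pt "0 0 -11 0 0 0" --hand 1

```text
time_s: 58.72
position: [0.538, 0.3507, 0.1258]
tool_rot: [[-0.962, 0.272, 0.006], [0.272, 0.962, 0.002], [-0.005, 0.004, -1.0]]
ft_force: [-1.1, -0.3, 0.2]
grip_width: 0.0854
gripper_force: 0.0
```

```bash
python3 p.py "(.4703,.2102,.12,20.5),(.4703,.2102,.0105,20.5)"
```

```text
t 58.72 pos [0.538  0.3507 0.1258] yaw 74.19 q6 -51.6 F [-1.1 -0.3  0.2] T [ 0.   -0.    0.01] w 0.0854 gf 0.0
[2.69, -15.37, 0.51, 0.3, 0.2, 53.7] rows 7.5
[0.0, 0.0, 10.95, 0.0, 0.0, 0.0] rows 2.6
```

Emit:
jog_arm --pt "2.7 -15.4 0 0 0 53.7" --pt "2.7 -15.4 0 0 0 53.7" --pt "2.7 -15.4 0 0 0 53.7" --pt "2.7 -15.4 0 0 0 53.7" --pt "2.7 -15.4 0 0 0 53.7" --pt "2.7 -15.4 0 0 0 53.7" --pt "2.7 -15.4 0 0 0 53.7" --pt "2.7 -15.4 0 0 0 53.7"

```text
time_s: 59.38
position: [0.4685, 0.2091, 0.1219]
tool_rot: [[-0.343, 0.939, -0.002], [0.939, 0.343, -0.0], [0.0, -0.002, -1.0]]
ft_force: [-0.3, -0.6, 0.3]
grip_width: 0.0853
gripper_force: 0.0
```

Emit:
jog_arm --pt "0 0 0 0 0 0" --pt "0 0 0 0 0 0" --pt "0 0 0 0 0 0"

```text
time_s: 59.63
position: [0.4688, 0.2094, 0.1223]
tool_rot: [[-0.352, 0.936, -0.001], [0.936, 0.352, -0.0], [0.0, -0.001, -1.0]]
ft_force: [-0.8, 0.5, 0.4]
grip_width: 0.0854
gripper_force: 0.0
```

```bash
python3 p.py "(.4703,.2102,.0105,20.5),"; python3 ct.py "dict(orange=(.4705,.213),green=(.537,.351))" 2>/dev/null
```

```text
t 59.63 pos [0.4688 0.2094 0.1223] yaw 20.61 q6 -9.8 F [-0.8  0.5  0.4] T [-0.01  0.02  0.03] w 0.0854 gf 0.0
[0.02, 0.18, 11.18, -0.1, -0.0, 0.1] rows 2.7
top orange cen [0.4664 0.2116] pca 88.8 cen-dir 47.3 0.1361 772
top green hidden 0
top dock_orange 678 pad [ 0.5166 -0.4033] reader [ 0.5889 -0.382 ] [35.4 70.2] rect 14.2 dir 16.4 0.0754
```

Emit:
jog_arm --pt "0 0.2 4 0 0 0" --pt "0 0.2 8 0 0 0" --pt "0 0.2 11 0 0 0" --pt "0 0.2 11.1 0 0 0" --pt "0 0.2 11.1 0 0 0"

```text
time_s: 60.2
position: [0.4706, 0.21, 0.0114]
tool_rot: [[-0.35, 0.937, -0.003], [0.937, 0.35, -0.001], [0.0, -0.003, -1.0]]
ft_force: [0.5, -0.3, -0.6]
grip_width: 0.0854
gripper_force: 0.0
```

Emit:
jog_arm --pt "0 0 0 0 0 0" --pt "0 0 0 0 0 0" --pt "0 0 0 0 0 0" --pt "0 0 0 0 0 0" --pt "0 0 0 0 0 0" --pt "0 0 0 0 0 0" --hand 0 --newtons 40

```text
time_s: 60.7
position: [0.4719, 0.2103, 0.0141]
tool_rot: [[-0.35, 0.937, 0.004], [0.937, 0.35, 0.001], [-0.001, 0.004, -1.0]]
ft_force: [-0.7, -0.8, 4.4]
grip_width: 0.063
gripper_force: 43.2
```

```bash
python3 p.py "(.47,.21,.13,20.5),(.58,-.02,.13,-20),(.6,-.25,.14,-50),(.5175,-.405,.13,-75.2),(.5175,-.405,.0125,-75.2)"
```

```text
t 60.7 pos [0.4719 0.2103 0.0141] yaw 20.5 q6 -9.6 F [-0.7 -0.8  4.4] T [-0.13  0.29  0.02] w 0.063 gf 43.2
[0.03, -0.15, -11.59, 0.2, 0.0, -0.0] rows 2.8
[-25.4, 2.25, 0.0, 0.0, 0.0, 40.5] rows 6.1
[-20.93, 9.75, -1.0, 0.0, 0.0, 30.0] rows 5.5
[-16.28, 6.57, 1.0, 0.0, 0.0, 25.2] rows 4.2
[0.0, 0.0, 11.75, 0.0, 0.0, 0.0] rows 2.8
```

Emit:
jog_arm --pt "0 0 -3 0 0 0" --pt "0 0 -7 0 0 0" --pt "0 0 -11 0 0 0" --pt "0 0 -11.6 0 0 0" --pt "0 0 -11.6 0 0 0"

```text
time_s: 61.12
position: [0.4722, 0.2105, 0.1315]
tool_rot: [[-0.35, 0.937, 0.008], [0.937, 0.35, 0.001], [-0.001, 0.008, -1.0]]
ft_force: [0.3, 0.1, -2.3]
grip_width: 0.0629
gripper_force: 46.2
```

Emit:
jog_arm --pt "-25.4 2.3 0 0 0 40.5" --pt "-25.4 2.3 0 0 0 40.5" --pt "-25.4 2.3 0 0 0 40.5" --pt "-25.4 2.3 0 0 0 40.5" --pt "-25.4 2.3 0 0 0 40.5" --pt "-25.4 2.3 0 0 0 40.5" --pt "-25.4 2.3 0 0 0 40.5" --pt "-25.4 2.3 0 0 0 40.5"

```text
time_s: 61.78
position: [0.5815, -0.0221, 0.1261]
tool_rot: [[0.345, 0.938, -0.002], [0.938, -0.345, 0.0], [-0.0, -0.002, -1.0]]
ft_force: [0.9, -0.1, -1.2]
grip_width: 0.0629
gripper_force: 45.9
```

Emit:
jog_arm --pt "-20.9 9.7 -1 0 0 30" --pt "-20.9 9.7 -1 0 0 30" --pt "-20.9 9.7 -1 0 0 30" --pt "-20.9 9.7 -1 0 0 30" --pt "-20.9 9.7 -1 0 0 30" --pt "-20.9 9.7 -1 0 0 30" --pt "-20.9 9.7 -1 0 0 30"

```text
time_s: 62.37
position: [0.6005, -0.2526, 0.1365]
tool_rot: [[0.768, 0.64, -0.001], [0.64, -0.768, -0.0], [-0.001, -0.0, -1.0]]
ft_force: [0.0, -0.2, -2.4]
grip_width: 0.063
gripper_force: 45.9
```

Emit:
jog_arm --pt "-16.3 6.6 1 0 0 25.2" --pt "-16.3 6.6 1 0 0 25.2" --pt "-16.3 6.6 1 0 0 25.2" --pt "-16.3 6.6 1 0 0 25.2" --pt "-16.3 6.6 1 0 0 25.2" --pt "-16.3 6.6 1 0 0 25.2" --pt "-16.3 6.6 1 0 0 25.2" --pt "-16.3 6.6 1 0 0 25.2"

```text
time_s: 63.03
position: [0.5194, -0.4024, 0.1275]
tool_rot: [[0.966, 0.258, -0.0], [0.258, -0.966, 0.001], [-0.0, -0.001, -1.0]]
ft_force: [0.4, -0.2, -2.1]
grip_width: 0.063
gripper_force: 45.9
```

```bash
python3 p.py "(.5175,-.405,.0125,-75.2),"
```

```text
t 63.03 pos [ 0.5194 -0.4024  0.1275] yaw -75.05 q6 27.0 F [ 0.4 -0.2 -2.1] T [ 0.03  0.02 -0.02] w 0.063 gf 45.9
[-0.25, 0.22, 11.5, -0.1, 0.0, 0.2] rows 2.8
```

Emit:
jog_arm --pt "-0.2 0.2 4 0 0 0" --pt "-0.2 0.2 8 0 0 0" --pt "-0.2 0.2 10 0 0 0" --pt "-0.2 0.2 11 0 0 0" --pt "-0.2 0.2 11.2 0 0 0" --pt "-0.2 0.2 11.3 0 0 0" --pt "-0.2 0.2 11.3 0 0 0"

```text
time_s: 63.62
position: [0.5181, -0.407, 0.0161]
tool_rot: [[0.967, 0.256, 0.002], [0.256, -0.967, -0.002], [0.001, 0.002, -1.0]]
ft_force: [-0.5, 0.3, -0.8]
grip_width: 0.0624
gripper_force: 46.5
```

```bash
python3 p.py "(.5175,-.405,.0125,-75.2),"
```

```text
t 63.62 pos [ 0.5181 -0.407   0.0161] yaw -75.15 q6 26.7 F [-0.5  0.3 -0.8] T [ 0.09  0.01 -0.01] w 0.0624 gf 46.5
[-0.01, -0.21, 0.36, 0.1, -0.1, 0.1] rows 0.1
```

Emit:
jog_arm --pt "0 0 0 0 0 0" --pt "0 0 0 0 0 0" --pt "0 0 0 0 0 0" --pt "0 0 -3 0 0 0" --pt "0 0 -7 0 0 0" --pt "0 0 -11 0 0 0" --pt "0 0 -15 0 0 0" --pt "0 0 -15 0 0 0" --hand 1

```text
time_s: 64.28
position: [0.5191, -0.4093, 0.1745]
tool_rot: [[0.967, 0.255, 0.011], [0.255, -0.967, -0.012], [0.007, 0.014, -1.0]]
ft_force: [0.2, -0.9, 0.8]
grip_width: 0.0858
gripper_force: 0.0
```

```bash
python3 p.py "(.48,-.15,.22,-40),"
```

```text
t 64.28 pos [ 0.5191 -0.4093  0.1745] yaw -75.22 q6 26.7 F [ 0.2 -0.9  0.8] T [ 0.08 -0.01  0.01] w 0.0858 gf 0.0
[2.87, -26.0, -4.9, 0.9, -0.1, -35.2] rows 6.4
```

Emit:
jog_arm --pt "2.9 -26 -5 0 0 -35" --pt "2.9 -26 -5 0 0 -35" --pt "2.9 -26 -5 0 0 -35" --pt "2.9 -26 -5 0 0 -35" --pt "2.9 -26 -5 0 0 -35" --pt "2.9 -26 -5 0 0 -35" --pt "2.9 -26 -5 0 0 -35" --pt "2.9 -26 -5 0 0 -35"

```text
time_s: 64.95
position: [0.4785, -0.1452, 0.2164]
tool_rot: [[0.643, 0.766, 0.002], [0.766, -0.643, -0.001], [0.001, 0.002, -1.0]]
ft_force: [0.3, -1.1, 0.5]
grip_width: 0.0857
gripper_force: 0.0
```

```bash
python3 p.py "(.38,0,.24,-30),"; sed -i 's/^    for k,c,h in/    if 0: pass\n    for k,c,h in/' ct.py; python3 ct.py "dict(orange=(.517,-.404),green=(.537,.351))" 2>/dev/null; python3 -c "
from h import *
im=shot('top'); save(im,'f10',(150,330,130,510),2.1)"
```

```text
t 64.95 pos [ 0.4785 -0.1452  0.2164] yaw -40.01 q6 9.5 F [ 0.3 -1.1  0.5] T [-0.02 -0.01 -0.03] w 0.0857 gf 0.0
[4.79, -16.87, -2.39, 0.1, -0.0, -10.0] rows 4.2
top orange cen [ 0.5211 -0.4045] pca 14.0 cen-dir 3.1 0.0169 25
top green cen [0.5385 0.3481] pca -12.2 cen-dir -7.9 0.0133 30
top dock_orange 244 pad [ 0.5166 -0.4039] reader [ 0.5725 -0.3862] [69.2 70.1] rect 14.2 dir 17.5 0.0587
top dock_green 185 pad [0.5383 0.3512] reader [0.5932 0.3313] [70.3 67.5] rect -14.7 dir -20.0 0.0584
side orange cen [ 0.5198 -0.4001] pca nan cen-dir -17.9 0.0261 1
side green cen [0.5382 0.3528] pca -15.9 cen-dir -19.5 0.0153 30
side dock_orange 122 pad [ 0.5147 -0.4013] reader [ 0.5715 -0.3791] [69.4 74.6] rect 16.5 dir 21.4 0.0609
side dock_green 263 pad [0.5387 0.3489] reader [0.5934 0.339 ] [72.2 68.5] rect -15.5 dir -10.3 0.0556
```

View pics/f10.png

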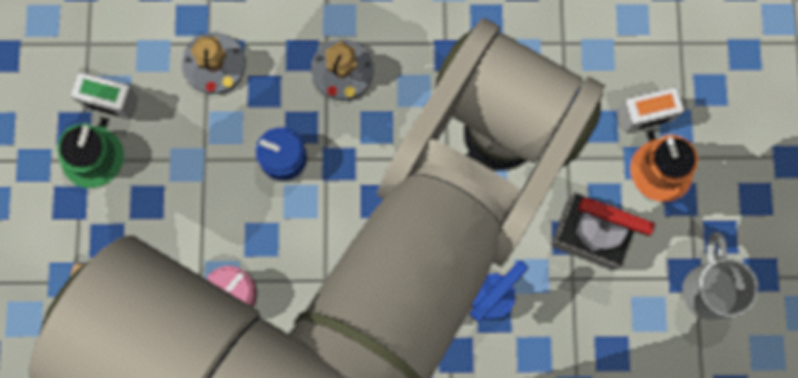

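Both cartridges face their readers: green is centred, and orange sits about 4.5 mm toward +x. I'll regrip orange and nudge it to the middle.

```bash
python3 p.py "(.521,-.407,.17,-75.2),(.521,-.407,.015,-75.2)"
```

```text
t 65.3 pos [ 0.4788 -0.1494  0.2144] yaw -40.3 q6 9.4 F [-0.  -0.3  0. ] T [0.03 0.04 0.01] w 0.0858 gf 0.0
[-16.92, 19.88, 4.43, -0.0, 0.0, 34.9] rows 6.4
[0.0, 0.0, 15.5, 0.0, 0.0, 0.0] rows 3.7
```

Emit:
jog_arm --pt "-16.9 19.9 0 0 0 35" --pt "-16.9 19.9 0 0 0 35" --pt "-16.9 19.9 0 0 0 35" --pt "-16.9 19.9 0 0 0 35" --pt "-16.9 19.9 0 0 0 35" --pt "-16.9 19.9 0 0 0 35" --pt "-16.9 19.9 4.4 0 0 35" --pt "-16.9 19.9 4.4 0 0 35"

```text
time_s: 65.97
position: [0.5196, -0.4085, 0.1639]
tool_rot: [[0.968, 0.251, -0.006], [0.251, -0.968, 0.006], [-0.004, -0.007, -1.0]]
ft_force: [-0.5, 0.3, -2.4]
grip_width: 0.0855
gripper_force: 0.0
```

Emit:
jog_arm --pt "0 0 2 0 0 0" --pt "0 0 4 0 0 0" --pt "0 0 4 0 0 0" --pt "0 0 4 0 0 0"

```text
time_s: 66.3
position: [0.5214, -0.4056, 0.1309]
tool_rot: [[0.967, 0.255, -0.001], [0.255, -0.967, 0.001], [-0.001, -0.002, -1.0]]
ft_force: [0.0, -0.2, 0.5]
grip_width: 0.0855
gripper_force: 0.0
```

```bash
python3 p.py "(.521,-.407,.015,-75.2),"
```

```text
t 66.3 pos [ 0.5214 -0.4056  0.1309] yaw -75.22 q6 27.1 F [ 0.  -0.2  0.5] T [-0.02 -0.01  0.  ] w 0.0855 gf 0.0
[-0.07, 0.14, 11.59, -0.1, 0.0, -0.0] rows 2.8
```

Emit:
jog_arm --pt "0 0.1 4 0 0 0" --pt "0 0.1 8 0 0 0" --pt "0 0.1 11 0 0 0" --pt "0 0.1 11.5 0 0 0" --pt "0 0.1 11.5 0 0 0"

```text
time_s: 66.72
position: [0.5219, -0.4068, 0.016]
tool_rot: [[0.967, 0.255, -0.001], [0.255, -0.967, 0.001], [-0.001, -0.001, -1.0]]
ft_force: [0.3, 0.3, 1.4]
grip_width: 0.0854
gripper_force: 0.0
```

Emit:
jog_arm --pt "0 0 0 0 0 0" --pt "0 0 0 0 0 0" --pt "0 0 0 0 0 0" --pt "0 0 0 0 0 0" --pt "0 0 0 0 0 0" --pt "0 0 0 0 0 0" --hand 0

```text
time_s: 67.22
position: [0.5231, -0.4078, 0.0194]
tool_rot: [[0.967, 0.255, 0.004], [0.255, -0.967, -0.004], [0.003, 0.005, -1.0]]
ft_force: [-0.5, 0.9, 6.2]
grip_width: 0.063
gripper_force: 43.4
```

Emit:
jog_arm --pt "-0.2 0 0 0 0 0" --pt "-0.4 -0.1 0 0 0 0" --pt "-0.45 -0.15 0 0 0 0" --pt "-0.45 -0.15 0 0 0 0" --pt "-0.45 -0.15 0 0 0 0"

```text
time_s: 67.63
position: [0.519, -0.4081, 0.0194]
tool_rot: [[0.967, 0.255, 0.006], [0.255, -0.967, -0.006], [0.004, 0.007, -1.0]]
ft_force: [2.9, -0.9, 6.2]
grip_width: 0.063
gripper_force: 43.6
```

Emit:
jog_arm --pt "0 0 0 0 0 0" --pt "0 0 0 0 0 0" --pt "0 0 0 0 0 0" --pt "0 0 -3 0 0 0" --pt "0 0 -7 0 0 0" --pt "0 0 -11 0 0 0" --pt "0 0 -15 0 0 0" --pt "0 0 -15 0 0 0" --hand 1

```text
time_s: 68.3
position: [0.519, -0.4085, 0.175]
tool_rot: [[0.967, 0.255, 0.01], [0.255, -0.967, -0.011], [0.006, 0.013, -1.0]]
ft_force: [0.1, 0.4, 1.3]
grip_width: 0.0852
gripper_force: 0.0
```

```bash
python3 p.py "(.48,-.1,.23,-40),"
```

```text
t 68.3 pos [ 0.519  -0.4085  0.175 ] yaw -75.21 q6 26.8 F [0.1 0.4 1.3] T [-0.01  0.03 -0.03] w 0.0852 gf 0.0
[4.15, -30.75, -5.87, 0.8, -0.1, -35.2] rows 7.6
```

Emit:
jog_arm --pt "4 -31 -6 0 0 -35" --pt "4 -31 -6 0 0 -35" --pt "4 -31 -6 0 0 -35" --pt "4 -31 -6 0 0 -35" --pt "4 -31 -6 0 0 -35" --pt "4 -31 -6 0 0 -35" --pt "4 -31 -6 0 0 -35" --pt "4 -31 -6 0 0 -35"

```text
time_s: 68.97
position: [0.4757, -0.0935, 0.2267]
tool_rot: [[0.645, 0.765, 0.0], [0.765, -0.645, 0.0], [0.0, 0.0, -1.0]]
ft_force: [-0.4, 0.6, 0.1]
grip_width: 0.0854
gripper_force: 0.0
```

Emit:
jog_arm --pt "0 -11 -2 0 0 0" --pt "0 -11 -2 0 0 0" --pt "0 -11 -2 0 0 0" --pt "0 -11 -2 0 0 0" --pt "0 -11 -2 0 0 0" --pt "0 -11 -2 0 0 0"

```text
time_s: 69.47
position: [0.3931, -0.0259, 0.2459]
tool_rot: [[0.646, 0.764, 0.001], [0.764, -0.646, -0.0], [0.0, 0.001, -1.0]]
ft_force: [0.1, -0.7, -0.5]
grip_width: 0.0855
gripper_force: 0.0
```

```bash
python3 p.py ""; python3 ct.py "dict(orange=(.517,-.404),green=(.537,.351))" 2>/dev/null; python3 look.py 11; python3 stripe.py 11 "dict(a=-182,b=-203,c=-160)" | grep "top 11"; python3 -c "
from h import *
save(dict(frame=cv2.imread('pics/top11.png')[...,::-1]),'f11',(130,330,130,510),2.1)"
```

```text
t 69.47 pos [ 0.3931 -0.0259  0.2459] yaw -40.22 q6 19.1 F [ 0.1 -0.7 -0.5] T [-0.05 -0.01  0.02] w 0.0855 gf 0.0
top orange cen [ 0.5168 -0.4081] pca 13.4 cen-dir 6.8 0.0146 36
top green cen [0.5369 0.3481] pca -13.5 cen-dir -6.9 0.0151 35
top dock_orange 235 pad [ 0.5166 -0.4048] reader [ 0.5725 -0.3862] [69.2 70.1] rect 14.2 dir 18.4 0.0589
top dock_green 190 pad [0.5381 0.3515] reader [0.5933 0.3316] [69.6 67.5] rect -14.7 dir -19.8 0.0587
side orange cen [ 0.5173 -0.4019] pca -7.7 cen-dir -13.3 0.0153 11
side green cen [0.5379 0.3529] pca -14.7 cen-dir -19.9 0.0153 39
side dock_orange 124 pad [ 0.5144 -0.4019] reader [ 0.5879 -0.3736] [33.9 75.5] rect 15.7 dir 21.1 0.0788
side dock_green 264 pad [0.5385 0.3488] reader [0.5937 0.3393] [72.9 68.1] rect -15.5 dir -9.8 0.056
top 11 {'a': ([-52.3022, -181.0, 0.0, -0.001], np.float64(-179.9), np.float64(2.2)), 'b': ([-54.4521, -203.0, 0.0, 0.001], np.float64(-203.9), np.float64(2.4)), 'c': ([-52.2009, -159.0, 0.0, 0.0], np.float64(-161.3), np.float64(2.5))}
```

View pics/f11.png

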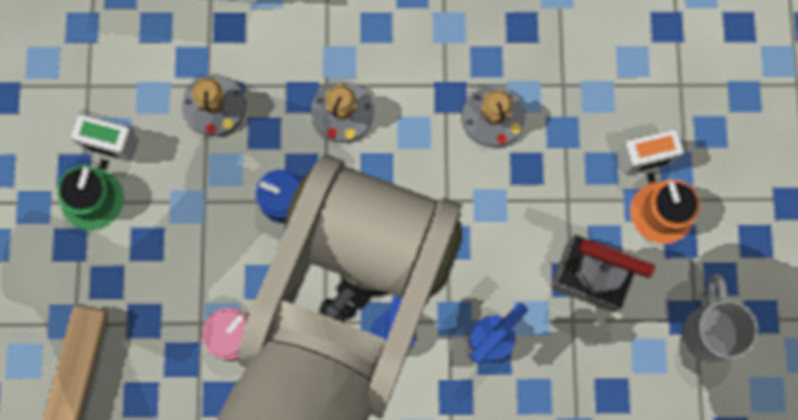

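Green is upright on its pad at (90,195) with its line toward the reader, and so is orange at (666,210). The wrench stands on the block at (600,270), and all three nut stripes point to red. Handing in.

```bash
python3 -c "
from rig import env
print(env.close_job())"
```

```text
the job is handed in; nothing more can be done
None
```

I handed the job in at about 70 s; no verdict came back. By the last camera check, all three nuts point at red, the wrench stands upright on the block, and both cartridges are within about 3 mm of their pad centres and face their readers. Nut C was finger-set about 5° past its yellow dot before the wrench was used.

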